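Change the batch on the sander: unload, load, bolt the sled and set the speed

ROBOT

A 6-joint arm with a two-finger parallel gripper is mounted at the origin on the work surface. World frame = base frame: x ahead of the robot, y to its left, z up, the work surface at z = 0. Lengths are in m, angles in rad, forces in N, time in s.
With the tool pointing down it reaches from about 0.225 to 0.875 m from the base axis. Payload 3.4 kg.
Tool frame: the origin (TCP) lies on the centre line of the jaws, within the pads' length; the fingertips stand 11 mm ahead of it and the grasp point (between the pads) lies 8 mm behind it; z points along the fingers, y is the line along which they close (so a half turn about z gives the same grasp; the last joint's range is limited). The gripper opens to 85 mm and grips with 20 to 120 N. Pads are 22 mm wide; open, the fingers measure 114 mm over their backs; the gripper's body (76 mm by 85 mm) begins 54 mm behind the grasp point. The pads swing forward as they close: fully open they stand 13 mm farther back than shut.
Start: joints at [1.161, 0.276, 1.505, -0, 1.361, -0.121], TCP at [0.164, 0.551, 0.242] pointing down, gripper open.
Joint ranges: [-2.89, 2.89], [-0.75, 2.08], [0.22, 2.7], [-1.18, 4.32], [0.11, 2.71], [-2.7, 2.7]. Speed limits (rad/s): [2.57, 2.57, 3.14, 3.14, 3.14, 3.14].

INTERFACE

Orientations are given as a unit quaternion [w, x, y, z].
In Python, from rig import manip, eyes, job gives the robot as it stands.
- The arm moves only by the tool drive_tool, never from a script. Its argument "rows" is a list of rows, each a list of 3 entries, a list of its own where there are three numbers: the turn, a rotation vector about the world's x, y, z in rad, then the shift along the world's x, y, z in cm, then the finger opening in cm, from 0 to 8.54. A call has 1 to 8 rows; each row shifts and turns the commanded pose from where the row before left it; what a row does not reach is not made up. A row lasts 1/8 s, in which the tool goes at most 62.5 mm and 10.7 degrees, less where a joint would pass 70% of its speed; a pose out of reach is approached as far as the arm can. A call is refused whole if a number of a shift passes 6.25 or a number of a turn 0.188, either way. A call with a gripper value outside its range is refused whole. The fingers move at their own pace and stop on an object; "force" is the grip in N (left out, the last holds). Time passes only in rows, so rows that do not move let the fingers close. It gives the time, the measured TCP pose, the force, the opening and the grip force at its end, in the units of the state.
- manip.get_state(): the state, without advancing time (a new reading comes with each control period).
- eyes.get_image(name): name is "side" or "top" or "wrist"; returns the picture (384x512x3 uint8, red, green, blue); there is no depth.
- eyes.get_calibration(name): a dict with "camera_matrix" (3x3 intrinsics, pixels), "view" (4x4, takes a point from world to camera coordinates). Camera axes: x right, y up, looking along -z (the intrinsics and any distortion apply to the point x, -y, -z); pixel columns grow to the right and rows downward; lengths in m; the calibration is good to about 2 mm. The wrist camera is an equidistant fisheye: a pixel r from the principal point sees the ray r / f radians off the axis. A picture is of the moment at which its call begins: read the wrist's pose just before it. get_calibration takes no time and is no camera call; for the wrist camera it gives the pose at the moment of the call.
- job.sign_off(): hands the job in; it is judged then, once.
The state is a dict: "clock": time; "qpos": joint angles; "qd": joint speeds; "effort": joint torques, N m; "position": TCP position; "ee_rot": TCP orientation; "contact_force": force on the tool from outside, world axes, zero at the start; "moment": the same for the moment, N m; "width": finger opening in m; "gripper_force": force on a finger pad.
Only numpy, scipy, OpenCV 4.12 (cv2) and the standard library are available. Lean on these libraries where they do the work, as an engineer would, in place of code of your own. Each camera call takes 0.05 s, during which the arm holds its last target. There are 200 camera calls.

TASK

Change the batch on the benchtop sander: withdraw the barrel bolt, draw the sled all the way out, move every finished square knob from the sled into the plywood crate, and lay every wooden drawer-pull blank flat in the sled, flange down, one to a bay (any bay, lengthwise across the sled as the bays are). Then push the sled fully home with the blanks aboard, shoot the bolt fully home into its keeper, and see that the speed dial's pointer stands at the brass mark. Leave the other things on the bench alone.

Things in the scene. Friction and masses are not known exactly. Their poses are not given: they have to be found in the camera images.
- sander: grey benchtop batch sander, fixed; its place and turn (up to 0.12 rad) vary. Origin: middle of its footing, table height; x away from the robot, y along the sled's track. In its axes, mm: a bed 40 high carries the track (x -5..105, y -280..250) and a front deck 40 high (x -130..-5, y 0..250) with bolt and dial. White motor box behind, x 109..189, y 45..215, 120 high
- guard (a point): centre of the top of the clear plastic guard over the home half of the track: roof x 0..105, y 25..250 in sander axes (mm), underside 104 and top 108 above the table, open to the robot's side and to -y. With the sled home its bays are under this guard and cannot be loaded
- sled (a joint): how far the plywood sled is drawn out, m: 0 = fully home under the guard against its stop, 0.235 = fully out against its stop at the loading end (sander -y). Slides with about 3 N of friction and stays where left. While the bolt is in its keeper the sled is locked. Starts home
- sled_tray (a point): centre of the floor of the sled's tray (the floor's upper face is 52 mm above the table), moves with the sled; axes as the sander's. The tray is 80 (x) x 221 (y) outside; walls and dividers are 5 thick and rise 12 above the floor. Four bays in a row along y, each 70 (x) x 49 (y) inside, centred at y = -81, -27, 27 and 81 mm from this point
- sled_handle (a point): top centre of the sled's black upright handle at its -y end, 101 mm above the table: a post 16 (x) x 22 (y) x 47 high on a tongue, 150 mm to -y of the tray's centre; free on all sides
- bolt (a joint): how far the steel barrel bolt is shot, m: 0 = fully withdrawn, 0.040 = fully home in its keeper against the stop (sander +x). The rod (12 mm round) leaves the keeper on the sled below 0.016, and enters it only if the sled is within about 3 mm of home. About 2 N of friction, stays where left. Starts shot, 0.030 to 0.040
- bolt_knob (a point): top centre of the bolt's upright knob, 118 mm above the table: a head 18 mm across and 22 high on a 10 mm stem 20 high; moves with the bolt along sander x. The straps beside the rod are 79 mm high above the table
- dial (a joint): angle of the speed dial, rad, grows clockwise seen from above, range 0 to 2.7; at 0 its pointer looks to sander -y. Light friction (0.03 N m), stays where left. Starts at 0 to 0.3
- dial_grip (a point): top centre of the black dial's bar grip, on the dial's axis, 78 mm above the table; the bar is 46 long (along the pointer) x 12 wide x 30 high on a skirt 52 mm across. x points along the pointer
- dial_pointer (a point): tip of the dial's white pointer, 32 mm from the axis
- mark_tip (a point): the point, 32 mm from the dial's axis, that the brass setting mark on the scale points at: the dial is set when its pointer tip is there. The mark is a brass rider at the edge of the scale, fixed, 0.78 to 1.68 rad clockwise from the dial's zero, differing from start to start
- crate: open plywood crate for finished knobs, fixed to the table: 200 (x) x 110 (y) x 45 high outside, walls and floor 5 thick. Origin: centre of its underside
- knob0: finished square knob (two or three on this start; absent ones read None), lying in a bay of the sled at the start: flange 40 x 40 x 12 high with a square head 18 x 18 x 18 high in the middle of its top, 30 high in all, about 40 g; flange sides along the sled's axes. Origin: centre of its underside, z up; grip it by the head
- knob1: finished square knob (two or three on this start; absent ones read None), lying in a bay of the sled at the start: flange 40 x 40 x 12 high with a square head 18 x 18 x 18 high in the middle of its top, 30 high in all, about 40 g; flange sides along the sled's axes. Origin: centre of its underside, z up; grip it by the head
- knob2: finished square knob (two or three on this start; absent ones read None), lying in a bay of the sled at the start: flange 40 x 40 x 12 high with a square head 18 x 18 x 18 high in the middle of its top, 30 high in all, about 40 g; flange sides along the sled's axes. Origin: centre of its underside, z up; grip it by the head
- pull0: loose wooden drawer-pull blank (one of two to four on this start; absent ones read None): a flat flange 62 long (x) x 40 wide (y) x 12 high with a rib 62 x 14 x 18 high along the middle of its top, 30 high in all, about 60 g. Origin: centre of its underside, z up. Lies flange down on the table at the start; grip it by the rib
- pull1: loose wooden drawer-pull blank (one of two to four on this start; absent ones read None): a flat flange 62 long (x) x 40 wide (y) x 12 high with a rib 62 x 14 x 18 high along the middle of its top, 30 high in all, about 60 g. Origin: centre of its underside, z up. Lies flange down on the table at the start; grip it by the rib
- pull2: loose wooden drawer-pull blank (one of two to four on this start; absent ones read None): a flat flange 62 long (x) x 40 wide (y) x 12 high with a rib 62 x 14 x 18 high along the middle of its top, 30 high in all, about 60 g. Origin: centre of its underside, z up. Lies flange down on the table at the start; grip it by the rib
- pull3: loose wooden drawer-pull blank (one of two to four on this start; absent ones read None): a flat flange 62 long (x) x 40 wide (y) x 12 high with a rib 62 x 14 x 18 high along the middle of its top, 30 high in all, about 60 g. Origin: centre of its underside, z up. Lies flange down on the table at the start; grip it by the rib
- glue: bystander, to be left alone: upright glue bottle, 54 across, 130 high; origin at the centre of its underside
- cork_block: bystander, to be left alone: cork sanding block 45 x 90 x 30 high; origin at the centre of its underside
- dowel: bystander, to be left alone: upright dowel offcut, 30 across, 40 high; origin at the centre of its underside
- mug: bystander, to be left alone: white mug, 80 across, 90 high; origin at the centre of its underside
- wax: bystander, to be left alone: flat wax tin, 68 across, 35 high; origin at the centre of its underside
Mind the look-alikes: they are no part of the job. What is shaped like the crate but red is not meant. Leave any purple look-alike of the pull3 alone.

How it is judged:
On the way, in this order (a step that is already met when the one before it is completed fails the run):
1. the bolt is withdrawn from its keeper (value of joint bolt below 0.01 m), for 0.1 s.
2. the sled is drawn all the way out (value of joint sled above 0.22 m), for 0.1 s.
3. the knobs are in the crate and every blank lies flat in a bay of the drawn-out sled (x of pull0 in the frame of sled_tray between -0.012 and 0.012 m and y of pull0 in the frame of sled_tray between -0.095 and 0.095 m and z of pull0 in the frame of sled_tray between -0.004 and 0.004 m and angle between each of pull0, pull1, pull2, pull3's own z axis and vertical below 0.1 rad and x of pull1 in the frame of sled_tray between -0.012 and 0.012 m and y of pull1 in the frame of sled_tray between -0.095 and 0.095 m and z of pull1 in the frame of sled_tray between -0.004 and 0.004 m and x of pull2 in the frame of sled_tray between -0.012 and 0.012 m and y of pull2 in the frame of sled_tray between -0.095 and 0.095 m and z of pull2 in the frame of sled_tray between -0.004 and 0.004 m and x of pull3 in the frame of sled_tray between -0.012 and 0.012 m and y of pull3 in the frame of sled_tray between -0.095 and 0.095 m and z of pull3 in the frame of sled_tray between -0.004 and 0.004 m and x of knob0 in the frame of crate between -0.092 and 0.092 m and y of knob0 in the frame of crate between -0.048 and 0.048 m and z of knob0 in the frame of crate between 0 and 0.04 m and x of knob1 in the frame of crate between -0.092 and 0.092 m and y of knob1 in the frame of crate between -0.048 and 0.048 m and z of knob1 in the frame of crate between 0 and 0.04 m and x of knob2 in the frame of crate between -0.092 and 0.092 m and y of knob2 in the frame of crate between -0.048 and 0.048 m and z of knob2 in the frame of crate between 0 and 0.04 m and value of joint sled above 0.15 m), for 0.2 s.
4. the sled is fully home with the blanks aboard (x of pull0 in the frame of sled_tray between -0.012 and 0.012 m and y of pull0 in the frame of sled_tray between -0.095 and 0.095 m and z of pull0 in the frame of sled_tray between -0.004 and 0.004 m and angle between each of pull0, pull1, pull2, pull3's own z axis and vertical below 0.1 rad and x of pull1 in the frame of sled_tray between -0.012 and 0.012 m and y of pull1 in the frame of sled_tray between -0.095 and 0.095 m and z of pull1 in the frame of sled_tray between -0.004 and 0.004 m and x of pull2 in the frame of sled_tray between -0.012 and 0.012 m and y of pull2 in the frame of sled_tray between -0.095 and 0.095 m and z of pull2 in the frame of sled_tray between -0.004 and 0.004 m and x of pull3 in the frame of sled_tray between -0.012 and 0.012 m and y of pull3 in the frame of sled_tray between -0.095 and 0.095 m and z of pull3 in the frame of sled_tray between -0.004 and 0.004 m and value of joint sled below 0.004 m), for 0.2 s.
5. the bolt is fully home in its keeper (value of joint bolt above 0.036 m and value of joint sled below 0.004 m), for 0.2 s.
At the end, for the whole second after the job is handed in: Every finished knob is inside the crate, at rest; every blank lies flat (within 0.1 rad), flange down in a bay of the sled, at rest; the sled is home within 4 mm, the bolt shot to 36 mm or more of its 40 mm, and the dial's pointer tip is within 4 mm of the mark's point (all of step 5 and x of pull0 in the frame of sled_tray between -0.012 and 0.012 m and y of pull0 in the frame of sled_tray between -0.095 and 0.095 m and z of pull0 in the frame of sled_tray between -0.004 and 0.004 m and angle between each of pull0, pull1, pull2, pull3's own z axis and vertical below 0.1 rad and x of pull1 in the frame of sled_tray between -0.012 and 0.012 m and y of pull1 in the frame of sled_tray between -0.095 and 0.095 m and z of pull1 in the frame of sled_tray between -0.004 and 0.004 m and x of pull2 in the frame of sled_tray between -0.012 and 0.012 m and y of pull2 in the frame of sled_tray between -0.095 and 0.095 m and z of pull2 in the frame of sled_tray between -0.004 and 0.004 m and x of pull3 in the frame of sled_tray between -0.012 and 0.012 m and y of pull3 in the frame of sled_tray between -0.095 and 0.095 m and z of pull3 in the frame of sled_tray between -0.004 and 0.004 m and x of knob0 in the frame of crate between -0.092 and 0.092 m and y of knob0 in the frame of crate between -0.048 and 0.048 m and z of knob0 in the frame of crate between 0 and 0.04 m and x of knob1 in the frame of crate between -0.092 and 0.092 m and y of knob1 in the frame of crate between -0.048 and 0.048 m and z of knob1 in the frame of crate between 0 and 0.04 m and x of knob2 in the frame of crate between -0.092 and 0.092 m and y of knob2 in the frame of crate between -0.048 and 0.048 m and z of knob2 in the frame of crate between 0 and 0.04 m and horizontal distance between dial_pointer and mark_tip below 0.004 m and linear speed of each of pull0, pull1, pull2, pull3, knob0, knob1, knob2 below 0.02 m/s); the robot touches nothing.
It fails at once if one of the other things on the bench is pushed more than 5 cm from its place (distance of any of glue, cork_block, dowel, mug, wax from where it was at the start of the episode above 0.05 m).
Of pull0, pull1, pull2, pull3 only 2 to 4 are there at a start; the rules pass over those that are not, and their reading is None.
Of knob0, knob1, knob2 only 2 to 3 are there at a start; the rules pass over those that are not, and their reading is None.
At some moment in a run one of pull0, pull1, pull2, pull3 may be knocked a few centimetres aside while the robot is not near it.
Once in a run the grip may slacken for a moment while it holds something.
It also fails if it takes over 210 s, if anything falls off the work surface, if the arm or the gripper's body presses on something with over 40 N, if the wrist force passes 120 N, or if a joint passes its speed limit or range.

## Working session

There is one attempt and no reset: what is moved stays moved. The work goes in short steps, Python scripts to look and compute and a tool call to move; the robot and the scene stay as the last step left them, time stands still between calls to the robot, and variables do not carry over. Pictures are saved under pics/ and viewed, at most 14 in all, crops included, and the job is handed in when it is done.

Besides the shell and the picture viewer there is one more tool, called after ">>>" as a command line: name --argument value ..., lists and objects as JSON in quotes. drive_tool: Moves the arm, as the interface text tells. Its arguments: {"type":"object","properties":{"rows":{"type":"array"},"force":{"type":"number"}},"required":["rows"]}

```bash
mkdir -p pics; ls; cat > h.py <<'E'
import numpy as np, cv2
from rig import manip, eyes, job
def snap(n,f):
    c=eyes.get_calibration(n); im=eyes.get_image(n); cv2.imwrite('pics/'+f+'.png',im[:,:,::-1]); np.savez('pics/'+f+'.npz',K=c['camera_matrix'],V=c['view'],w=(n=='wrist')); return im
def pt(f,u,v,z):
    d=np.load('pics/'+f+'.npz');K=d['K'];V=d['V'];x=(u-K[0,2])/K[0,0];y=(v-K[1,2])/K[1,1]
    if d['w']:
        r=np.hypot(x,y); s=np.sin(r)/max(r,1e-9); dc=np.array([x*s,-y*s,-np.cos(r)])
    else: dc=np.array([x,-y,-1.])
    R=V[:3,:3]; c=-R.T@V[:3,3]; dw=R.T@dc
    return c+dw*(z-c[2])/dw[2]
def px(f,p):
    d=np.load('pics/'+f+'.npz');K=d['K'];V=d['V'];q=V[:3,:3]@np.array(p)+V[:3,3];x,y,z=q[0],-q[1],-q[2]
    if d['w']:
        t=np.arctan2(np.hypot(x,y),z);s=t/max(np.hypot(x,y),1e-9);return np.array([K[0,0]*x*s+K[0,2],K[1,1]*y*s+K[1,2]])
    return np.array([K[0,0]*x/z+K[0,2],K[1,1]*y/z+K[1,2]])
E
python3 - <<'E'
from h import *
for n in('top','side','wrist'):
    im=snap(n,n+'0'); c=eyes.get_calibration(n); print(n,c['camera_matrix'].round(1).tolist(),c['view'].round(3).tolist(),[k for k in c])
a=cv2.imread('pics/top0.png'); cv2.imwrite('pics/top0b.png',cv2.resize(a,(800,600),interpolation=cv2.INTER_CUBIC))
a=cv2.imread('pics/side0.png'); cv2.imwrite('pics/side0b.png',cv2.resize(a,(800,600),interpolation=cv2.INTER_CUBIC))
print(manip.get_state())
E
```

```text
pics
top [[398.0, 0.0, 258.5], [0.0, 398.0, 189.9], [0.0, 0.0, 1.0]] [[-0.013, -1.0, 0.009, 0.013], [0.992, -0.012, 0.123, -0.503], [-0.123, 0.01, 0.992, -1.15], [0.0, 0.0, 0.0, 1.0]] ['camera_matrix', 'view']
side [[420.6, 0.0, 257.7], [0.0, 420.6, 193.0], [0.0, 0.0, 1.0]] [[0.838, -0.546, -0.022, -0.405], [0.317, 0.453, 0.833, -0.236], [-0.445, -0.705, 0.552, -1.066], [0.0, 0.0, 0.0, 1.0]] ['camera_matrix', 'view']
wrist [[297.3, 0.0, 252.0], [0.0, 297.3, 187.9], [0.0, 0.0, 1.0]] [[0.286, 0.958, 0.0, -0.574], [-0.908, 0.271, -0.32, 0.041], [-0.307, 0.091, 0.947, -0.379], [0.0, 0.0, 0.0, 1.0]] ['camera_matrix', 'view']
{'clock': 0.15, 'qpos': array([ 1.16099237e+00,  2.76448351e-01,  1.50585507e+00,  1.85761561e-05,
        1.36071525e+00, -1.20979848e-01]), 'qd': array([ 0.00093791, -0.00087677, -0.00360209, -0.00123958, -0.00182027,
       -0.00040823]), 'effort': array([ 2.11291040e-04, -4.17142689e+01, -2.46031862e+01, -2.64312594e-04,
        7.65125267e-03, -5.91975493e-06]), 'position': array([0.16360576, 0.55082628, 0.24163413]), 'ee_rot': array([-1.95777806e-04,  1.43912518e-01,  9.89590157e-01, -6.85664071e-04]), 'contact_force': array([ 0.32132566,  0.79468867, -0.22418433]), 'moment': array([0.03585829, 0.02163714, 0.04615886]), 'gripper_force': 0.0, 'width': 0.08539654308929279}
```

View pics/top0b.png

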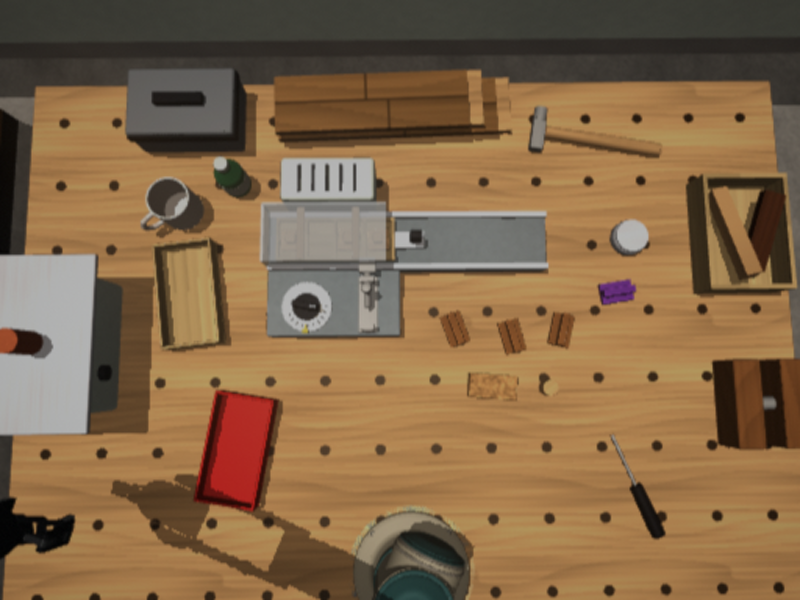

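View pics/side0b.png

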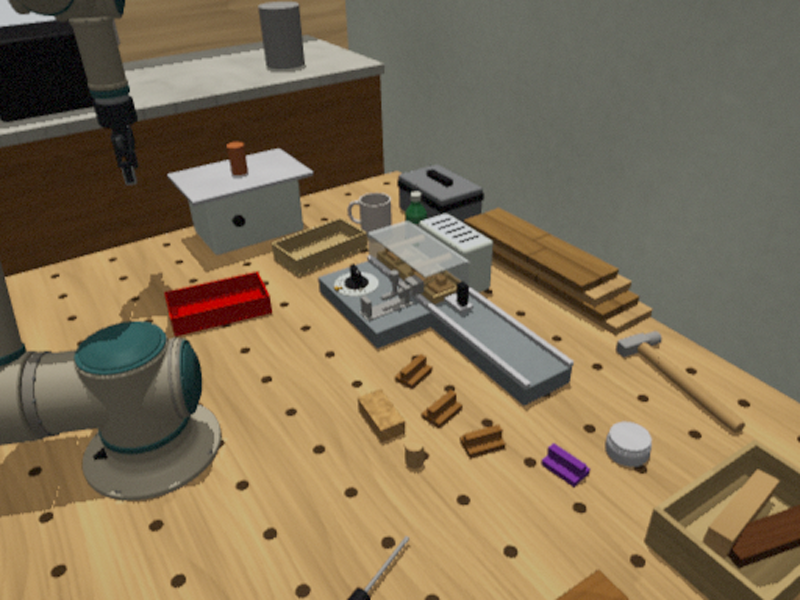

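The top view shows the sander with deck corners at (268,336) and (401,335) and the bed end at (547,212–270). There are three brown blanks near (455,328), (511,336) and (561,329), with the purple decoy at (617,292). The plywood crate is at (190,295), the bolt knob near (368,290) and the sled handle near (416,238).

```bash
python3 - <<'E'
from h import *
s=1.5625
P=lambda u,v,z:pt('top0',u/s,v/s,z)
W=[P(268,336,.04),P(401,335,.04),P(548,270,.04),P(546,212,.04)]
L=np.array([[-.13,.25],[-.13,0],[-.005,-.28],[.105,-.28]])
W=np.array(W)[:,:2];print(W.round(3))
Lc=L-L.mean(0);Wc=W-W.mean(0)
th=np.arctan2((Lc[:,0]*Wc[:,1]-Lc[:,1]*Wc[:,0]).sum(),(Lc*Wc).sum())
R=np.array([[np.cos(th),-np.sin(th)],[np.sin(th),np.cos(th)]]);t=W.mean(0)-R@L.mean(0)
print('sander',t.round(4),th.round(4),'res',(W-L@R.T-t).round(4).tolist())
for n,u,v,z in [('boltknob',368,272,.118),('handle',416,237,.101),('crateTL',154,248,.045),('crTR',214,240,.045),('crBR',226,342,.045),('crBL',164,350,.045),('dial',305,307,.06),('mark',306,330,.045)]: 
    w=P(u,v,z)[:2];print(n,w.round(3),'local',(R.T@(w-t)).round(3))
im=cv2.imread('pics/top0.png');hsv=cv2.cvtColor(im,cv2.COLOR_BGR2HSV)
sub=(slice(190,235),slice(275,375))
m=np.zeros(im.shape[:2],np.uint8);m[sub]=((hsv[sub][...,2]<125)&(hsv[sub][...,1]>100)&(hsv[sub][...,0]<20)).astype(np.uint8)*255
n,l,st,ce=cv2.connectedComponentsWithStats(m)
for i in range(1,n):
    if st[i,4]>40:
        ys,xs=np.where(l==i);r=cv2.minAreaRect(np.c_[xs,ys].astype(np.float32));c=P(r[0][0]*s,r[0][1]*s,.02);print(st[i],np.round(r[0],1),r[1:],c.round(3))
E
```

```text
[[ 0.431  0.261]
 [ 0.43   0.013]
 [ 0.55  -0.268]
 [ 0.662 -0.269]]
sander [0.5588 0.0114] -0.0084 res [[0.0, -0.0017], [0.0009, 0.0002], [-0.0019, 0.0007], [0.0009, 0.0008]]
boltknob [0.537 0.07 ] local [-0.022  0.058]
handle [ 0.603 -0.016] local [ 0.044 -0.027]
crateTL [0.599 0.477] local [0.037 0.466]
crTR [0.614 0.364] local [0.052 0.353]
crBR [0.42  0.337] local [-0.141  0.325]
crBL [0.407 0.451] local [-0.155  0.439]
dial [0.482 0.189] local [-0.078  0.177]
mark [0.441 0.189] local [-0.119  0.177]
[283 200  17  22 170] [291.  210.5] ((21.187259674072266, 13.597792625427246), 71.56504821777344) [ 0.441 -0.09   0.02 ]
[350 200  18  23 232] [358.3 210.4] ((13.824529647827148, 21.10059928894043), 14.03624439239502) [ 0.439 -0.291  0.02 ]
[318 205  18  21 206] [327.1 215.5] ((20.858062744140625, 14.067066192626953), 75.96376037597656) [ 0.425 -0.197  0.02 ]
```

>>> drive_tool --rows '[[[0,0,0.035],[3.5,-4.6,0.5],8.5],[[0,0,0.035],[3.5,-4.6,0.5],8.5],[[0,0,0.035],[3.5,-4.6,0.5],8.5],[[0,0,0.035],[3.5,-4.6,0.5],8.5],[[0,0,0.035],[3.5,-4.6,0.5],8.5],[[0,0,0.035],[3.5,-4.6,0.5],8.5],[[0,0,0.035],[3.5,-4.6,0],6],[[0,0,0.035],[3.5,-4.6,0],4]]' --force 40

```text
clock: 1.15
position: [0.4446, 0.1816, 0.2723]
ee_rot: [0.0, 0.004, 1.0, 0.0]
contact_force: [0.7, 1.2, -0.2]
width: 0.0513
gripper_force: 0.0
```

>>> drive_tool --rows '[[[0,0,0],[3.0,-5,0],4],[[0,0,0],[3,-4,0],4],[[0,0,0],[0,0,0],4],[[0,0,0],[0,0,0],4]]'

```text
clock: 1.65
position: [0.5032, 0.0934, 0.2719]
ee_rot: [-0.001, 0.005, 1.0, 0.0]
contact_force: [-0.1, 0.8, -0.1]
width: 0.0398
gripper_force: 0.0
```

```bash
python3 - <<'E'
from h import *
from scipy.spatial.transform import Rotation as R
s=manip.get_state();print(s['position'],s['ee_rot'],s['width'],s['clock'])
q=s['ee_rot'];print(R.from_quat(np.r_[q[1:],q[0]]).as_matrix().round(3))
snap('wrist','w1')
a=cv2.imread('pics/w1.png'); cv2.imwrite('pics/w1b.png',cv2.resize(a,(800,600),interpolation=cv2.INTER_CUBIC))
E
```

```text
[0.50322392 0.09339766 0.2718904 ] [-7.88818435e-04  4.72485658e-03  9.99988459e-01  3.68312282e-04] 0.03979092905218496 1.65
[[-1.     0.009 -0.002]
 [ 0.009  1.     0.001]
 [ 0.002  0.001 -1.   ]]
```

View pics/w1b.png

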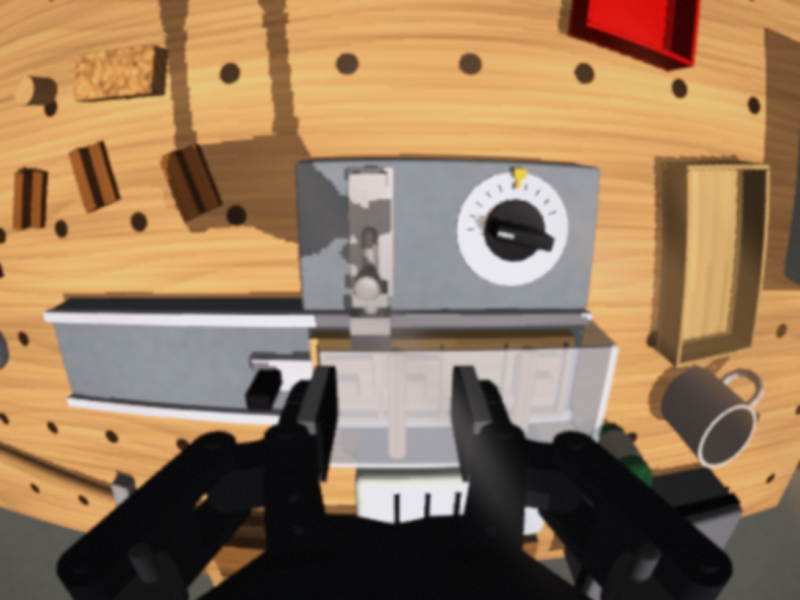

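The wrist view shows the bolt knob top at (368,288), the dial axis at about (513,230) and the brass mark at (520,177). The dial pointer is at left, near (483,222). The handle top is at (264,387) and the crate is at (712,260).

```bash
cat >> h.py <<'E'
S=1.5625; T0=np.array([.5588,.0114]);TH=-.0084
RS=np.array([[np.cos(TH),-np.sin(TH)],[np.sin(TH),np.cos(TH)]])
loc=lambda w:RS.T@(np.array(w)[:2]-T0)
wor=lambda l:RS@np.array(l)+T0
def show(f,lst):
    for n,u,v,z in lst:
        w=pt(f,u/S,v/S,z);print(n,w.round(4),'loc',loc(w).round(4))
E
python3 - <<'E'
from h import *
show('w1',[('bolt',368,287,.118),('handle',262,390,.101),('deckFL',299,162,.04),('deckFR',598,170,.04),('mark',519,184,.043),('skirt',514,229,.045),('crTL',687,165,.045),('crTR',768,165,.045),('crBR',748,347,.045),('crBL',678,362,.045),('bedend',48,316,.04),('p',478,222,.05)])
E
```

```text
bolt [0.5122 0.0763 0.118 ] loc [-0.0472  0.0645]
handle [ 0.5998 -0.0094  0.101 ] loc [ 0.0412 -0.0205]
deckFL [0.4339 0.0199 0.04  ] loc [-0.125   0.0075]
deckFR [0.4374 0.2623 0.04  ] loc [-0.1235  0.2498]
mark [0.452  0.1925 0.043 ] loc [-0.1083  0.1802]
skirt [0.4881 0.1893 0.045 ] loc [-0.0722  0.1773]
crTL [0.4255 0.3506 0.045 ] loc [-0.1361  0.3381]
crTR [0.4137 0.4574 0.045 ] loc [-0.1488  0.4447]
crBR [0.6064 0.4743 0.045 ] loc [0.0437 0.4633]
crBL [0.6166 0.3759 0.045 ] loc [0.0548 0.3649]
bedend [ 0.5637 -0.2666  0.04  ] loc [ 0.0072 -0.2779]
p [0.4819 0.1587 0.05  ] loc [-0.0782  0.1467]
```

```bash
python3 - <<'E'
from h import *
p=[.512,.076,.118]
for f in('top0','side0'): print(f,px(f,p)*S, px(f,[.512,.072,.118])*S)
def crop(f,cx,cy,w,k):
    a=cv2.imread(f'pics/{f}.png');cx/=S;cy/=S
    a=a[int(cy-w/2):int(cy+w/2),int(cx-w/2):int(cx+w/2)];return cv2.resize(a,(400,300) if 0 else (390,390),interpolation=cv2.INTER_CUBIC)
out=np.hstack([crop('top0',368,280,60,0),crop('side0',400,285,60,0)])
cv2.imwrite('pics/c1.png',out)
E
```

```text
top0 [364.61794503 285.95314583] [366.8917268  285.92649752]
side0 [392.43450257 271.39154114] [393.53352375 272.25490835]
```

View pics/c1.png

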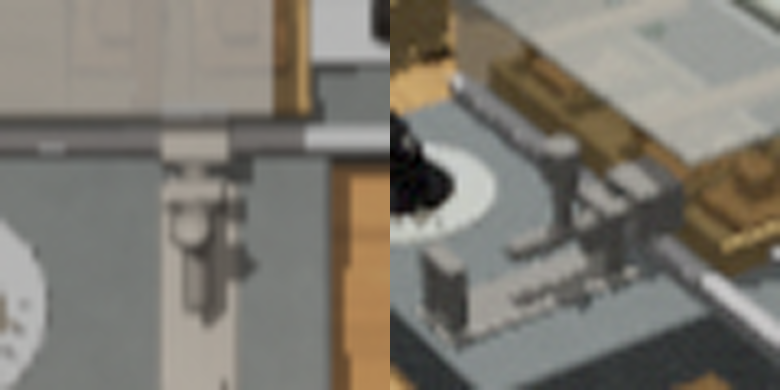

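The knob top in the crop matches (0.512, 0.072). I'll grip it and withdraw it.

>>> drive_tool --rows '[[[0,0,0],[0.9,-2.1,-5],5],[[0,0,0],[0,0,-6],5],[[0,0,0],[0,0,-4],5],[[0,0,0],[0,0,-1.8],5],[[0,0,0],[0,0,0],5],[[0,0,0],[0,0,0],1],[[0,0,0],[0,0,0],1],[[0,0,0],[0,0,0],1]]' --force 40

```text
clock: 2.7
position: [0.5136, 0.0749, 0.1061]
ee_rot: [0.002, 0.005, 1.0, 0.003]
contact_force: [-0.4, 7.2, 3.2]
width: 0.0164
gripper_force: 39.0
```

>>> drive_tool --rows '[[[0,0,0],[-0.6,0,0],1],[[0,0,0],[-0.6,0,0],1],[[0,0,0],[-0.6,0,0],1],[[0,0,0],[-0.6,0,0],1],[[0,0,0],[-0.5,0,0],1],[[0,0,0],[0,0,0],1]]'

```text
clock: 3.45
position: [0.485, 0.075, 0.106]
ee_rot: [0.002, 0.005, 1.0, 0.003]
contact_force: [0.7, 8.3, 1.3]
width: 0.0165
gripper_force: 39.2
```

>>> drive_tool --rows '[[[0,0,0],[-0.4,0.2,0],1],[[0,0,0],[-0.4,0.1,0],1],[[0,0,0],[0,0,0],1]]'

```text
clock: 3.82
position: [0.4769, 0.0753, 0.106]
ee_rot: [0.002, 0.004, 1.0, 0.0]
contact_force: [1.1, 1.4, 8.1]
width: 0.0164
gripper_force: 39.9
```

>>> drive_tool --rows '[[[0,0,0],[0,0,0],5],[[0,0,0],[0,0,0],5],[[0,0,0],[0,0,4],5],[[0,0,0],[1.5,-2,6],4],[[0,0,0],[5.8,-5.5,2],4],[[0,0,0],[5,-1.5,0],4],[[0,0,0],[0,0,0],4]]'

```text
clock: 4.7
position: [0.5869, -0.0026, 0.2162]
ee_rot: [0.0, 0.005, 1.0, -0.0]
contact_force: [-0.2, 0.6, 0.1]
width: 0.0402
gripper_force: 0.0
```

```bash
python3 - <<'E'
from h import *
s=manip.get_state();print(s['position'],s['ee_rot'],s['qpos'].round(2),s['width'],s['clock'])
snap('wrist','w2');snap('top','top2')
a=cv2.imread('pics/w2.png'); cv2.imwrite('pics/w2b.png',cv2.resize(a,(800,600),interpolation=cv2.INTER_CUBIC))
E
```

```text
[ 0.58693481 -0.00258162  0.21617302] [ 2.15024517e-04  5.45012247e-03  9.99985090e-01 -2.62910202e-04] [-0.12  0.31  1.52 -0.    1.31 -1.68] 0.04019855578059157 4.7
```

View pics/w2b.png

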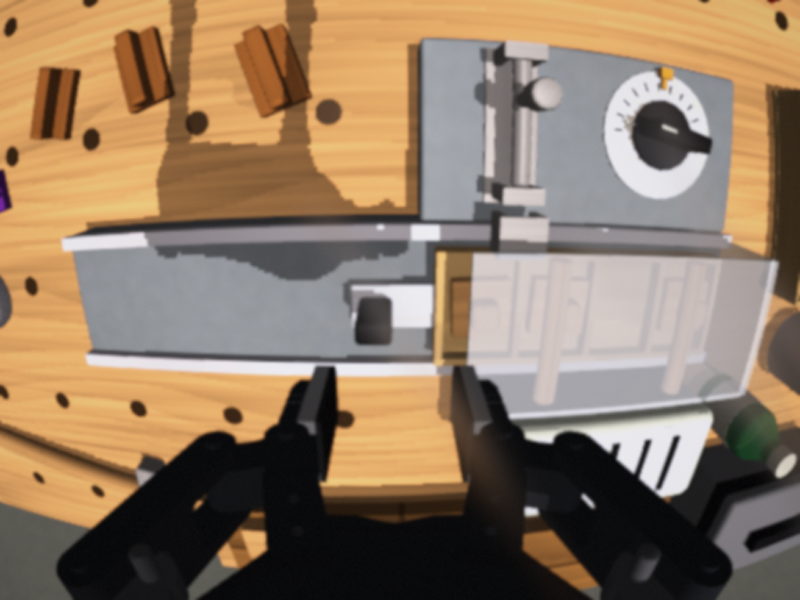

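The handle top is at about (374,322), and the withdrawn bolt knob is at (546,95). The knob calibrates the wrist camera's offset.

```bash
python3 - <<'E'
from h import *
show('w2',[('bolt(true .477 .0753)',546,95,.118),('handle',374,322,.101),('base',374,345,.101),('bar',660,130,.078),('bedcornF',66,242,.04),('deckFL',422,40,.04),('deckFR',732,82,.04),('deckinner',424,218,.04),('skirt',657,134,.045),('mark',667,83,.045)])
a=cv2.imread('pics/w2.png')[...,::-1]
g=a[175:235,215:265].max(2)
m=(g<45).astype(np.uint8);n,l,st,ce=cv2.connectedComponentsWithStats(m)
for i in range(1,n):
    if st[i,4]>30: print(((st[i,:2]+[215,175])*S).round(),(st[i,2:4]*S).round())
E
```

```text
bolt(true .477 .0753) [0.4787 0.0737 0.118 ] loc [-0.0806  0.0617]
handle [ 0.6047 -0.0147  0.101 ] loc [ 0.0462 -0.0257]
base [ 0.6192 -0.0151  0.101 ] loc [ 0.0607 -0.026 ]
bar [0.488  0.1668 0.078 ] loc [-0.0721  0.1548]
bedcornF [ 0.5612 -0.2678  0.04  ] loc [ 0.0047 -0.2792]
deckFL [0.4362 0.0168 0.04  ] loc [-0.1227  0.0044]
deckFR [0.4375 0.2622 0.04  ] loc [-0.1234  0.2498]
deckinner [0.5554 0.0174 0.04  ] loc [-0.0035  0.006 ]
skirt [0.4892 0.1851 0.045 ] loc [-0.071   0.1731]
mark [0.4506 0.1932 0.045 ] loc [-0.1098  0.1809]
[356. 314.] [12. 30.]
```

>>> drive_tool --rows '[[[0,0,0],[2.4,-1.0,-2],4],[[0,0,0],[0,0,-5],4],[[0,0,0],[0,0,-4],4],[[0,0,0],[0,0,-2.3],4],[[0,0,0],[0,0,0],4],[[0,0,0],[0,0,0],1.5],[[0,0,0],[0,0,0],1.5],[[0,0,0],[0,0,0],1.5]]' --force 40

```text
clock: 5.8
position: [0.6067, -0.0153, 0.085]
ee_rot: [-0.001, 0.003, 1.0, -0.004]
contact_force: [-2.4, -13.6, -4.7]
width: 0.0208
gripper_force: 41.5
```

>>> drive_tool --rows '[[[0,0,0],[-0.2,-1.5,0],1.5],[[0,0,0],[0,-3,0],1.5],[[0,0,0],[0,-3,0],1.5],[[0,0,0],[-0.1,-3,0],1.5],[[0,0,0],[0,-3,0],1.5],[[0,0,0],[0,-3,0],1.5],[[0,0,0],[-0.1,-3,0],1.5],[[0,0,0],[0,-2,0],1.5]]'

```text
clock: 6.8
position: [0.6054, -0.2262, 0.085]
ee_rot: [0.002, 0.005, 1.0, 0.0]
contact_force: [4.9, 3.6, -4.7]
width: 0.0208
gripper_force: 41.5
```

>>> drive_tool --rows '[[[0,0,0],[0,-1,0],1.5],[[0,0,0],[0,-0.8,0],1.5],[[0,0,0],[0,-0.4,0],1.5],[[0,0,0],[0,0,0],1.5]]'

```text
clock: 7.3
position: [0.6052, -0.248, 0.085]
ee_rot: [0.001, 0.004, 1.0, -0.0]
contact_force: [4.5, 0.5, -3.8]
width: 0.0212
gripper_force: 41.7
```

>>> drive_tool --rows '[[[0,0,0],[0,-0.4,0],1.5],[[0,0,0],[0,0,0],1.5]]'

```text
clock: 7.55
position: [0.6052, -0.2505, 0.0849]
ee_rot: [0.001, 0.004, 1.0, 0.001]
contact_force: [5.4, 4.4, -1.8]
width: 0.0212
gripper_force: 41.8
```

>>> drive_tool --rows '[[[0,0,0],[0,0,0],4],[[0,0,0],[0,0,0],4],[[0,0,0],[0,0,5],4],[[0,0,0],[-2,4,5],4],[[0,0,0],[-2.5,5.5,3],4],[[0,0,0],[-2.5,5.5,1],4],[[0,0,0],[0,0,0],4]]'

```text
clock: 8.43
position: [0.5351, -0.1055, 0.2205]
ee_rot: [0.0, 0.003, 1.0, 0.0]
contact_force: [-0.2, -0.7, -1.0]
width: 0.0403
gripper_force: 0.0
```

```bash
python3 - <<'E'
from h import *
s=manip.get_state();print(s['position'],s['ee_rot'],s['width'],s['clock'])
snap('wrist','w3');snap('top','top3')
a=cv2.imread('pics/w3.png'); cv2.imwrite('pics/w3b.png',cv2.resize(a,(800,600),interpolation=cv2.INTER_CUBIC))
E
```

```text
[ 0.53513062 -0.10547595  0.22047735] [2.64181689e-04 2.68183481e-03 9.99996358e-01 1.44821699e-04] 0.040286069201496466 8.425
```

View pics/w3b.png

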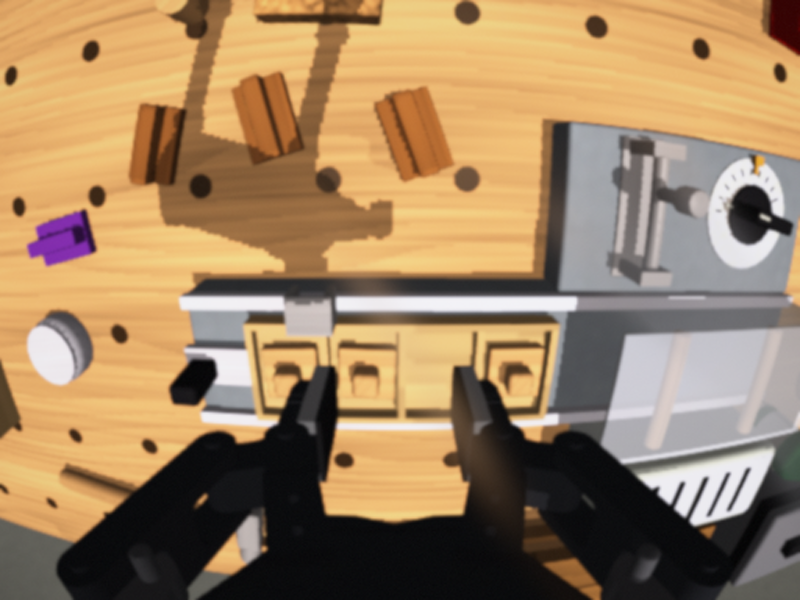

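Knobs lie in the bays at y −81, −27 and +81, with tops near (288,378), (366,378) and (518,378); the +27 bay is empty. The blanks are at (157,143), (268,117) and (415,133), and the keeper is at (310,310).

```bash
cat >> h.py <<'E'
def pulls(f,roi,z=.02,lo=300):
    a=cv2.imread(f'pics/{f}.png');h=cv2.cvtColor(a,cv2.COLOR_BGR2HSV)
    m=((h[...,0]<13)&(h[...,1]>110)&(h[...,2]<200)&(h[...,2]>20)).astype(np.uint8)*255
    k=np.zeros_like(m);x0,y0,x1,y1=[int(q/S) for q in roi];k[y0:y1,x0:x1]=m[y0:y1,x0:x1]
    k=cv2.morphologyEx(k,cv2.MORPH_CLOSE,np.ones((3,3)))
    cs,_=cv2.findContours(k,cv2.RETR_EXTERNAL,cv2.CHAIN_APPROX_NONE)
    for c in cs:
        if cv2.contourArea(c)<lo: continue
        w=np.array([pt(f,u,v,z)[:2] for u,v in c[:,0]]);r=cv2.minAreaRect((w*1000).astype(np.float32))
        b=cv2.boxPoints(r);e=b[1]-b[0];g=b[2]-b[1];e=e if np.hypot(*e)>np.hypot(*g) else g
        print('pull c',np.round(r[0],1),'size',np.round(r[1],1),'rib ang deg',round(np.degrees(np.arctan2(e[1],e[0]))%180,1),'px',(c[:,0].mean(0)*S).round())
E
python3 - <<'E'
from h import *
show('w3',[('k1',287,377,.082),('k2',366,377,.082),('k3',517,377,.082),('trFL',247,320,.064),('trFR',557,318,.064),('trRL',257,418,.064),('trRR',545,412,.064),('handle',190,385,.101),('bolt',690,203,.118)])
pulls('w3',(110,60,470,200));pulls('top3',(430,300,590,365),lo=60)
E
```

```text
k1 [ 0.6024 -0.178   0.082 ] loc [ 0.0452 -0.189 ]
k2 [ 0.6018 -0.1247  0.082 ] loc [ 0.0441 -0.1357]
k3 [ 0.604 -0.023  0.082] loc [ 0.0455 -0.034 ]
trFL [ 0.5685 -0.2072  0.064 ] loc [ 0.0115 -0.2185]
trFR [0.5686 0.0073 0.064 ] loc [ 0.0099 -0.004 ]
trRL [ 0.6493 -0.2108  0.064 ] loc [ 0.0923 -0.2214]
trRR [0.6461 0.0088 0.064 ] loc [ 0.0873 -0.0019]
handle [ 0.6005 -0.2416  0.101 ] loc [ 0.0439 -0.2527]
bolt [0.4773 0.0664 0.118 ] loc [-0.082   0.0543]
pull c [ 445.4 -280.9] size [26.4 59.1] rib ang deg 165.8 px [164. 143.]
```

>>> drive_tool --rows '[[[0,0,0],[3.5,4.2,-1],4],[[0,0,0],[3.5,4.2,-2],4],[[0,0,0],[0,0,-5],4],[[0,0,0],[0,0,-4],4],[[0,0,0],[0,0,-2.5],4],[[0,0,0],[0,0,0],1.2],[[0,0,0],[0,0,0],1.2],[[0,0,0],[0,0,0],1.2]]' --force 35

```text
clock: 9.52
position: [0.6092, -0.0241, 0.0753]
ee_rot: [0.001, 0.006, 1.0, 0.002]
contact_force: [-1.4, 6.4, 12.9]
width: 0.0171
gripper_force: 41.7
```

>>> drive_tool --rows '[[[0,0,0],[0,0,3],1.2],[[0,0,0],[0,0,5],1.2],[[0,0,0],[0,0,5],1.2],[[0,0,0],[-0.7,5,0],1.2],[[0,0,0],[-0.7,5.5,0],1.2],[[0,0,0],[-0.7,5.5,0],1.2],[[0,0,0],[-0.7,5.5,0],1.2],[[0,0,0],[-0.7,5.5,0],1.2]]'

```text
clock: 10.52
position: [0.5734, 0.2458, 0.2025]
ee_rot: [-0.0, 0.005, 1.0, -0.001]
contact_force: [0.5, -0.2, -0.8]
width: 0.017
gripper_force: 41.7
```

>>> drive_tool --rows '[[[0,0,0],[0,6,0],1.2],[[0,0,0],[0,6,0],1.2],[[0,0,0],[0,5.5,-1],1.2],[[0,0,0],[0,0,-6],1.2],[[0,0,0],[0,0,-6],1.2],[[0,0,0],[0,0,-3.3],1.2],[[0,0,0],[0,0,0],1.2]]'

```text
clock: 11.4
position: [0.5713, 0.4181, 0.0357]
ee_rot: [-0.004, 0.005, 1.0, -0.003]
contact_force: [0.2, 1.1, 0.1]
width: 0.0167
gripper_force: 42.0
```

>>> drive_tool --rows '[[[0,0,0],[0,0,0],4],[[0,0,0],[0,0,0],4],[[0,0,0],[0,0,5.5],4],[[0,0,0],[0,0,6],4],[[0,0,0],[0,-3,5],4],[[0,0,0],[0,-6,0],4],[[0,0,0],[0.5,-6,0],4],[[0,0,0],[0.5,-6,0],4]]'

```text
clock: 12.4
position: [0.583, 0.2089, 0.2083]
ee_rot: [0.002, 0.004, 1.0, 0.0]
contact_force: [0.9, 0.5, 0.9]
width: 0.0401
gripper_force: 0.0
```

>>> drive_tool --rows '[[[0,0,0],[0.5,-6,0],4],[[0,0,0],[0.5,-6,0],4],[[0,0,0],[0.5,-6,0],4],[[0,0,0],[0.5,-6,0],4],[[0,0,0],[0.5,-6,0],4],[[0,0,0],[0,-3.6,-1],4],[[0,0,0],[0,0,0],4]]'

```text
clock: 13.28
position: [0.6074, -0.1285, 0.1967]
ee_rot: [0.001, 0.006, 1.0, -0.001]
contact_force: [-0.8, 0.3, 0.1]
width: 0.04
gripper_force: 0.0
```

>>> drive_tool --rows '[[[0,0,0],[0,0.2,-5],4],[[0,0,0],[0,0,-5],4],[[0,0,0],[0,0,-1.9],4],[[0,0,0],[0,0,0],4],[[0,0,0],[0,0,0],1.2],[[0,0,0],[0,0,0],1.2],[[0,0,0],[0,0,0],1.2],[[0,0,0],[0,0,3],1.2]]'

```text
clock: 14.28
position: [0.6059, -0.1231, 0.1055]
ee_rot: [-0.002, 0.004, 1.0, 0.001]
contact_force: [0.7, 0.2, -0.9]
width: 0.0169
gripper_force: 34.9
```

>>> drive_tool --rows '[[[0,0,0],[0,0,5],1.2],[[0,0,0],[0,2,5],1.2],[[0,0,0],[-1,6,0],1.2],[[0,0,0],[-1,6,0],1.2],[[0,0,0],[-1,6,0],1.2],[[0,0,0],[-1,6,0],1.2],[[0,0,0],[-1,6,0],1.2],[[0,0,0],[-1,6,0],1.2]]'

```text
clock: 15.28
position: [0.5469, 0.2583, 0.2072]
ee_rot: [0.001, 0.004, 1.0, 0.0]
contact_force: [2.0, -0.0, -0.7]
width: 0.017
gripper_force: 34.9
```

>>> drive_tool --rows '[[[0,0,0],[-1,6,0],1.2],[[0,0,0],[-1,6,0],1.2],[[0,0,0],[-1.4,3.9,-1],1.2],[[0,0,0],[0,0,-6],1.2],[[0,0,0],[0,0,-6],1.2],[[0,0,0],[0,0,-3.3],1.2],[[0,0,0],[0,0,0],1.2]]'

```text
clock: 16.15
position: [0.5114, 0.4142, 0.0408]
ee_rot: [-0.003, 0.004, 1.0, -0.002]
contact_force: [0.8, 0.9, -0.3]
width: 0.0174
gripper_force: 34.9
```

>>> drive_tool --rows '[[[0,0,0],[0,0,-0.6],1.2],[[0,0,0],[0,0,0],4],[[0,0,0],[0,0,0],4],[[0,0,0],[0,0,5.5],4],[[0,0,0],[0,0,6],4],[[0,0,0],[1,-4,5],4],[[0,0,0],[1,-6,0],4],[[0,0,0],[1,-6,0],4]]'

```text
clock: 17.15
position: [0.5438, 0.2558, 0.2031]
ee_rot: [0.002, 0.004, 1.0, 0.001]
contact_force: [0.4, 0.0, -0.7]
width: 0.0396
gripper_force: 0.0
```

>>> drive_tool --rows '[[[0,0,0],[1,-6,0],4],[[0,0,0],[1,-6,0],4],[[0,0,0],[1,-6,0],4],[[0,0,0],[1,-6,0],4],[[0,0,0],[1,-6,0],4],[[0,0,0],[1,-6,0],4],[[0,0,0],[0.5,-6,0],4],[[0,0,0],[0,-1.3,-1],4]]'

```text
clock: 18.15
position: [0.609, -0.1805, 0.1922]
ee_rot: [0.002, 0.006, 1.0, -0.001]
contact_force: [0.9, 0.3, 0.7]
width: 0.0403
gripper_force: 0.0
```

>>> drive_tool --rows '[[[0,0,0],[0,0,-5],4],[[0,0,0],[0,0,-5],4],[[0,0,0],[0,0,-1.6],4],[[0,0,0],[0,0,0],4],[[0,0,0],[0,0,0],1.2],[[0,0,0],[0,0,0],1.2],[[0,0,0],[0,0,0],1.2]]'

```text
clock: 19.02
position: [0.6091, -0.1762, 0.0764]
ee_rot: [0.001, 0.004, 1.0, -0.0]
contact_force: [-0.9, -0.0, 5.8]
width: 0.0171
gripper_force: 36.2
```

>>> drive_tool --rows '[[[0,0,0],[0,0,3],1.2],[[0,0,0],[0,0,5],1.2],[[0,0,0],[0,2,5],1.2],[[0,0,0],[-1.5,6,0],1.2],[[0,0,0],[-1.5,6,0],1.2],[[0,0,0],[-1.5,6,0],1.2],[[0,0,0],[-1.5,6,0],1.2],[[0,0,0],[-1.5,6,0],1.2]]'

```text
clock: 20.02
position: [0.5323, 0.1458, 0.2049]
ee_rot: [0.0, 0.005, 1.0, 0.0]
contact_force: [1.1, 1.1, 0.2]
width: 0.017
gripper_force: 35.4
```

>>> drive_tool --rows '[[[0,0,0],[-1.5,6,0],1.2],[[0,0,0],[-1.5,6,0],1.2],[[0,0,0],[-1.5,6,0],1.2],[[0,0,0],[-1.5,6,0],1.2],[[0,0,0],[-1.8,2,-1],1.2],[[0,0,0],[0,0,-6],1.2],[[0,0,0],[0,0,-6],1.2],[[0,0,0],[0,0,-3.5],1.2]]'

```text
clock: 21.02
position: [0.4531, 0.403, 0.0367]
ee_rot: [-0.002, 0.004, 1.0, -0.001]
contact_force: [0.3, 0.4, -0.2]
width: 0.0171
gripper_force: 35.4
```

>>> drive_tool --rows '[[[0,0,0],[0,0,0],1.2],[[0,0,0],[0,0,0],4],[[0,0,0],[0,0,0],4],[[0,0,0],[0,0,5.5],4],[[0,0,0],[0,0,6],4],[[0,0,0],[0,0,6],4],[[0,0,0],[0,0,0],4]]'

```text
clock: 21.9
position: [0.4581, 0.4061, 0.2231]
ee_rot: [0.006, 0.004, 1.0, 0.005]
contact_force: [0.7, 0.7, 0.0]
width: 0.0399
gripper_force: 0.0
```

```bash
python3 - <<'E'
from h import *
s=manip.get_state();print(s['position'],s['ee_rot'],s['width'],s['clock'])
snap('wrist','w4');snap('top','top4')
a=cv2.imread('pics/w4.png');b=cv2.imread('pics/top4.png')
b=b[120:312,80:400]
cv2.imwrite('pics/w4b.png',np.vstack([cv2.resize(a,(512,300))[:, :],cv2.resize(b,(512,300),interpolation=cv2.INTER_CUBIC)]))
E
```

```text
[0.45809247 0.40612932 0.22305164] [0.00648622 0.00437424 0.99995846 0.00467622] 0.039895674719225886 21.9
```

View pics/w4b.png

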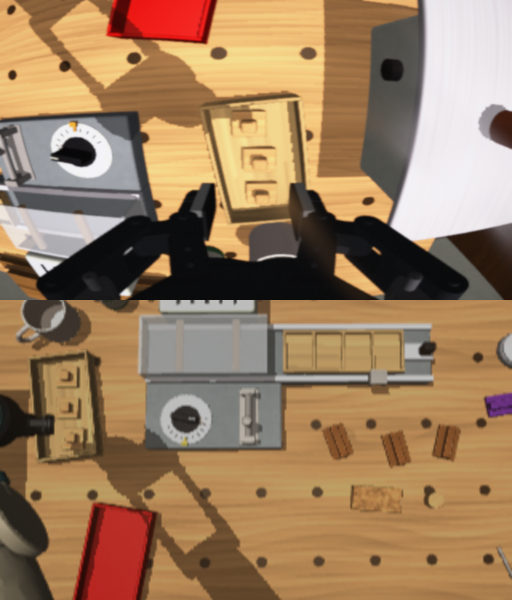

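All three knobs are in the crate and the tray is empty. I'll do the dial next, since it is close; measuring its axis, mark and pointer.

```bash
python3 - <<'E'
from h import *
def dial(f,u,v,r):
    a=cv2.imread(f'pics/{f}.png').astype(int);h=cv2.cvtColor(a.astype(np.uint8),cv2.COLOR_BGR2HSV)
    yy,xx=np.mgrid[:384,:512];near=(xx-u/S)**2+(yy-v/S)**2<(r/S)**2
    white=(a.min(2)>150)&(h[...,1]<40)&near
    k=cv2.morphologyEx(white.astype(np.uint8),cv2.MORPH_OPEN,np.ones((2,2)))
    cs,_=cv2.findContours(k,cv2.RETR_EXTERNAL,cv2.CHAIN_APPROX_NONE);c=max(cs,key=cv2.contourArea)
    W=np.array([pt(f,p[0],p[1],.041)[:2] for p in c[:,0]]);
    hull=cv2.convexHull((W*1000).astype(np.float32));(cc,rr)=cv2.minEnclosingCircle(hull);cc=np.array(cc)/1000
    e=cv2.fitEllipse(hull)
    ye=(h[...,0]>18)&(h[...,0]<34)&(h[...,1]>150)&(a.max(2)>120)&near
    ys,xs=np.where(ye);m=pt(f,xs.mean(),ys.mean(),.044)[:2]
    e0=np.array(e[0])/1000;d=RS.T@(m-e0);dc=RS.T@(m-cc)
    print(f,'c',cc.round(4),'r',round(rr,1),'ell',np.round(e[0],1),np.round(e[1],1),'mark',m.round(4),len(xs),'ang',np.arctan2(-d[0],-d[1]),np.arctan2(-dc[0],-dc[1]))
dial('top0',306,307,60);dial('top4',0,0,1) if 0 else None
dial('w1',513,229,75);dial('w2',657,134,85)
def cr(f,u,v,r):
    a=cv2.imread(f'pics/{f}.png');u/=S;v/=S;r/=S;return cv2.resize(a[int(v-r):int(v+r),int(u-r):int(u+r)],(260,260),interpolation=cv2.INTER_CUBIC)
cv2.imwrite('pics/d.png',np.hstack([cr('w1',513,229,64),cr('w2',657,134,70),cr('w4',118,298,70)]))
E
```

```text
top0 c [0.4838 0.1877] r 46.7 ell [483.4 187.8] [91.2 92.3] mark [0.4416 0.1919] 1 ang 1.6614722911568884 1.662432436509705
w1 c [0.4925 0.2006] r 58.7 ell [489.8 200.7] [104.  117.2] mark [0.4439 0.1914] 41 ang 1.363392119552065 1.376245863082819
w2 c [0.5015 0.1834] r 62.4 ell [500.  185.7] [110. 124.] mark [0.4425 0.1936] 29 ang 1.6976697577370299 1.732799930654297
```

View pics/d.png

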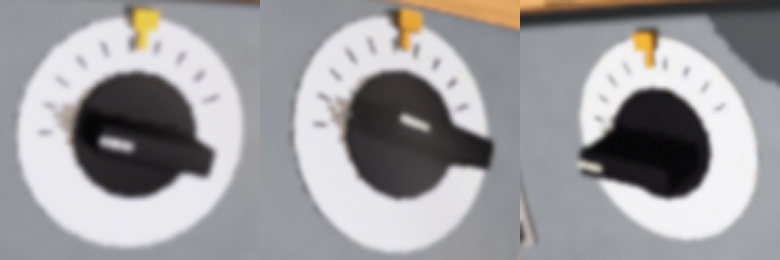

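>>> drive_tool --rows '[[[0,0,0.168],[0.5,-4,0],4],[[0,0,0.168],[0.5,-4,0],4],[[0,0,0.168],[0.5,-4,0],4],[[0,0,0.168],[0.5,-4,0],4],[[0,0,0.168],[0.5,-4,0],4],[[0,0,0.168],[0.2,-1.7,0],4],[[0,0,0.168],[0,0,0],4],[[0,0,0.168],[0,0,-4],4]]'

```text
clock: 23.0
position: [0.4836, 0.1868, 0.1755]
ee_rot: [0.002, -0.621, 0.784, -0.001]
contact_force: [-0.2, -0.8, 0.0]
width: 0.0401
gripper_force: 0.0
```

```bash
cat >> h.py <<'E'
from scipy.spatial.transform import Rotation as Ro
def st():
    s=manip.get_state();q=s['ee_rot'];M=Ro.from_quat(np.r_[q[1:],q[0]]).as_matrix()
    print('tcp',s['position'].round(4),'jaw yaw',np.arctan2(M[1,1],M[0,1]).round(4),'toolz',M[:,2].round(3),'q',s['qpos'].round(2),'w',s['width'].round(4),'t',s['clock'],'F',s['contact_force'].round(1));return s
E
python3 -c "from h import *;st()"
```

```text
Traceback (most recent call last):
  File "h.py", line 38, in st
    print('tcp',s['position'].round(4),'jaw yaw',np.arctan2(M[1,1],M[0,1]).round(4),'toolz',M[:,2].round(3),'q',s['qpos'].round(2),'w',s['width'].round(4),'t',s['clock'],'F',s['contact_force'].round(1));return s
                                                                                                                                       ^^^^^^^^^^^^^^^^
AttributeError: 'float' object has no attribute 'round'
```

>>> drive_tool --rows '[[[0,0,0],[0.1,0.2,-5],4],[[0,0,0],[0,0,-4],4],[[0,0,0],[0,0,-1.9],4],[[0,0,0],[0,0,0],4],[[0,0,0],[0,0,0],0.8],[[0,0,0],[0,0,0],0.8],[[0,0,0],[0,0,0],0.8]]' --force 30

```text
clock: 23.88
position: [0.488, 0.188, 0.067]
ee_rot: [0.004, -0.62, 0.785, -0.004]
contact_force: [8.9, -5.5, -8.8]
width: 0.0111
gripper_force: 35.0
```

```bash
sed -i "s/s\['width'\].round(4)/round(float(s['width']),4)/" h.py; python3 -c "from h import *;st()"
```

```text
tcp [0.488 0.188 0.067] jaw yaw 2.9075 toolz [ 0.01  -0.001 -1.   ] q [ 0.24  0.36  1.88 -0.    0.9  -2.67] w 0.0111 t 23.875 F [ 8.9 -5.5 -8.8]
```

>>> drive_tool --rows '[[[0,0,-0.1],[0.3,0,0],0.8],[[0,0,-0.18],[0,0,0],0.8],[[0,0,-0.18],[0,0,0],0.8],[[0,0,-0.18],[0,0,0],0.8],[[0,0,-0.18],[0,0,0],0.8],[[0,0,-0.18],[0,0,0],0.8],[[0,0,-0.18],[0,0,0],0.8],[[0,0,-0.18],[0,0,0],0.8]]'

```text
clock: 24.88
position: [0.4864, 0.1903, 0.0669]
ee_rot: [0.001, 0.016, 1.0, 0.002]
contact_force: [-0.8, 4.4, -1.7]
width: 0.0111
gripper_force: 36.0
```

```bash
python3 -c "from h import *;st()"
```

```text
tcp [0.4864 0.1903 0.0669] jaw yaw 1.5391 toolz [ 0.002  0.003 -1.   ] q [ 0.24  0.36  1.87  0.    0.91 -1.3 ] w 0.0111 t 24.875 F [-0.8  4.4 -1.7]
```

Good. Release, rise and step back toward the robot, so the dial can be checked from straight above.

>>> drive_tool --rows '[[[0,0,0],[0,0,0],4],[[0,0,0],[0,0,0],4],[[0,0,0],[0,0,5],4],[[0,0,0],[0,0,6],4],[[0,0,0],[5,0,4],4],[[0,0,0],[4,0,0],4],[[0,0,0],[0,0,0],4]]'

```text
clock: 25.75
position: [0.5777, 0.1885, 0.2153]
ee_rot: [0.002, 0.012, 1.0, 0.0]
contact_force: [-1.8, -0.5, -1.0]
width: 0.0401
gripper_force: 0.0
```

```bash
python3 - <<'E'
from h import *
st();snap('wrist','w5')
c=px('w5',[.487,.189,.045]);print(c*S)
a=cv2.imread('pics/w5.png');u,v=c;r=45
cv2.imwrite('pics/d5.png',cv2.resize(a[max(0,int(v-r)):int(v+r),int(u-r):int(u+r)],(500,500),interpolation=cv2.INTER_CUBIC))
E
```

```text
tcp [0.5777 0.1885 0.2153] jaw yaw 1.5466 toolz [ 0.003  0.    -1.   ] q [ 0.2   0.34  1.48 -0.    1.32 -1.35] w 0.0401 t 25.75 F [-1.8 -0.5 -1. ]
[391.69842152 128.33415648]
```

View pics/d5.png

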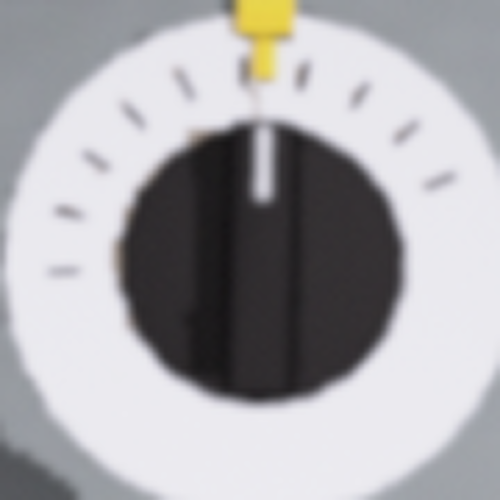

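The pointer line at (258–263, 100) sits under the brass tip at (263,80) with the skirt centre at (263,262). That is within about 1 mm, so the dial is set. Now the blanks.

>>> drive_tool --rows '[[[0,0,0],[0,-6,0],4],[[0,0,0],[0,-6,0],4],[[0,0,0],[-1,-6,0],4],[[0,0,0],[-1,-6,0],4],[[0,0,0],[-1,-6,0],4],[[0,0,0],[-1,-6,0],4],[[0,0,0],[-1,-2,0],4],[[0,0,0],[0,0,0],4]]'

```text
clock: 26.8
position: [0.5228, -0.1917, 0.2144]
ee_rot: [-0.001, 0.013, 1.0, 0.0]
contact_force: [0.6, 0.5, -0.0]
width: 0.0398
gripper_force: 0.0
```

```bash
python3 - <<'E'
from h import *
st();snap('wrist','w6')
V=np.load('pics/w6.npz')['V'];print('cam',(-V[:3,:3].T@V[:3,3]).round(3))
a=cv2.imread('pics/w6.png');h=cv2.cvtColor(a,cv2.COLOR_BGR2HSV)
for u,v in [(400,140),(420,130),(160,140),(265,115),(60,30)]: 
    c=px('w6',[.44,-.09,.02]);
c=px('w6',[.43,-.19,.02]);print(c*S);u,v=c.astype(int)
print(h[v-6:v+7:3,u-6:u+7:3].reshape(-1,3).tolist())
w=a[0:160,20:400];cv2.imwrite('pics/w6b.png',cv2.resize(w,(798,336),interpolation=cv2.INTER_CUBIC))
E
```

```text
tcp [ 0.5228 -0.1917  0.2144] jaw yaw 1.5439 toolz [-0.002  0.001 -1.   ] q [-0.48  0.27  1.59 -0.    1.29 -2.02] w 0.0398 t 26.8 F [ 0.6  0.5 -0. ]
cam [ 0.441 -0.191  0.345]
[392.88143346 127.58541393]
[[13, 187, 179], [13, 188, 167], [13, 187, 175], [13, 186, 171], [13, 186, 181], [13, 189, 182], [13, 189, 158], [13, 188, 176], [13, 186, 171], [13, 187, 180], [13, 189, 181], [13, 187, 165], [13, 188, 174], [13, 189, 173], [13, 187, 176], [13, 187, 181], [13, 189, 173], [13, 187, 169], [13, 188, 174], [13, 187, 173], [13, 187, 181], [13, 186, 178], [13, 188, 164], [13, 187, 175], [13, 187, 173]]
```

View pics/w6b.png

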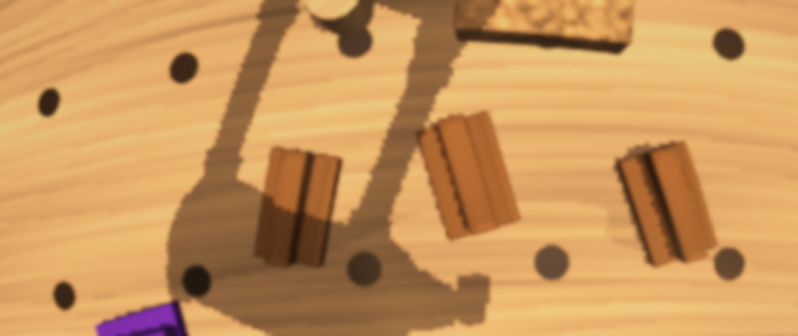

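The three blanks are clear in the crop: middle one at (469,176), left (298,207), right (668,204), each with readable flange corners.

```bash
cat >> h.py <<'E'
def quad(f,pts,z=.012,ref=None):
    w=np.array([pt(f,u,v,z)[:2] for u,v in pts]);c=w.mean(0)
    r=(w[3]+w[2]-w[0]-w[1])/2 ; print('c',c.round(4),'len',np.hypot(*r).round(4),'wid',np.hypot(*((w[1]+w[2]-w[0]-w[3])/2)).round(4),'rib yaw',np.arctan2(r[1],r[0]).round(3))
E
python3 - <<'E'
from h import *
q=lambda l:[(20+u/2.1,v/2.1) for u,v in l]
quad('w6',q([(418,132),(490,112),(520,220),(450,240)]))
quad('w6',q([(270,148),(342,158),(325,267),(255,255)]))
quad('w6',q([(615,160),(685,142),(717,248),(655,266)]))
E
```

```text
c [ 0.4317 -0.1987] len 0.0602 wid 0.0388 rib yaw 0.244
c [ 0.4427 -0.2928] len 0.0601 wid 0.0415 rib yaw -0.219
c [ 0.447  -0.0914] len 0.0615 wid 0.0393 rib yaw 0.349
```

>>> drive_tool --rows '[[[0,0,0.14],[-4.5,-0.4,-3],4],[[0,0,0.13],[-4.6,-0.3,-3],4],[[0,0,0],[0,0,-5],4],[[0,0,0],[0,0,-4],4],[[0,0,0],[0,0,-3.7],4],[[0,0,0],[0,0,0],4],[[0,0,0],[0,0,0],0.8],[[0,0,0],[0,0,0],0.8]]' --force 40

```text
clock: 27.85
position: [0.4352, -0.1984, 0.0295]
ee_rot: [0.001, -0.123, 0.992, -0.001]
contact_force: [-1.0, -0.8, -0.2]
width: 0.0125
gripper_force: 41.8
```

>>> drive_tool --rows '[[[0,0,0],[0,0,0],0.8],[[0,0,0],[0,0,0],0.8]]'

```text
clock: 28.1
position: [0.4351, -0.1985, 0.0294]
ee_rot: [0.002, -0.122, 0.993, -0.001]
contact_force: [0.7, 1.5, 6.3]
width: 0.0124
gripper_force: 42.8
```

```bash
python3 -c "from h import *;st()"
```

```text
tcp [ 0.4351 -0.1985  0.0294] jaw yaw 1.8156 toolz [ 0.003 -0.001 -1.   ] q [-0.57  0.36  2.01  0.    0.77 -2.39] w 0.0124 t 28.1 F [0.7 1.5 6.3]
```

>>> drive_tool --rows '[[[0,0,0],[0,0,4],0.8],[[0,0,0],[0,0,6],0.8],[[0,0,-0.05],[4.3,1.8,0.5],0.8],[[0,0,-0.1],[4.4,1.8,0],0.8],[[0,0,-0.103],[4.4,1.8,0],0.8],[[0,0,0],[4.4,1.7,0],0.8],[[0,0,0],[0,0,0],0.8],[[0,0,0],[0,0,0],0.8]]'

```text
clock: 29.1
position: [0.6079, -0.127, 0.1326]
ee_rot: [-0.001, 0.004, 1.0, 0.0]
contact_force: [-0.7, -0.2, -0.6]
width: 0.0128
gripper_force: 41.8
```

```bash
python3 - <<'E'
from h import *
st();snap('wrist','w7')
a=cv2.imread('pics/w7.png');cv2.imwrite('pics/w7b.png',cv2.resize(a[170:320,130:390],(780,450),interpolation=cv2.INTER_CUBIC))
E
```

```text
tcp [ 0.6079 -0.127   0.1326] jaw yaw 1.5634 toolz [-0.002  0.    -1.   ] q [-0.32  0.42  1.57 -0.    1.16 -1.88] w 0.0128 t 29.1 F [-0.7 -0.2 -0.6]
```

View pics/w7b.png

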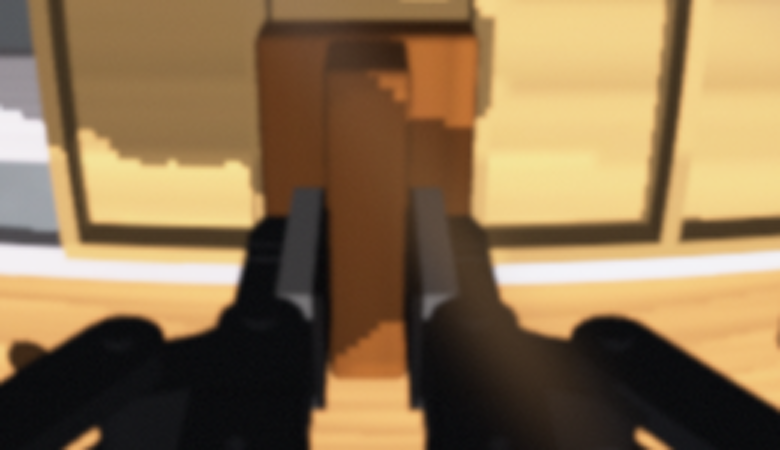

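```bash
python3 - <<'E'
from h import *
g=lambda n,u,v,z:print(n,pt('w7',130+u/3,170+v/3,z).round(4))
g('ribF',367,70,.133);g('ribB',367,375,.133);g('flF',260,38,.115);g('flFR',476,38,.115)
for v in(222,240,258): g('rear wall top %d'%v,580,v,.064)
for u in (655,685,85,62): g('col%d'%u,u,200,.064)
show('w7',[])
a=cv2.imread('pics/w7.png')
for x in (70,240): print((a[140:180,130+x//1].astype(int).sum(1)).tolist())
E
```

```text
ribF [ 0.5723 -0.1273  0.133 ]
ribB [ 0.6322 -0.1278  0.133 ]
flF [ 0.5726 -0.146   0.115 ]
flFR [ 0.573  -0.1081  0.115 ]
rear wall top 222 [ 0.6396 -0.0721  0.064 ]
rear wall top 240 [ 0.6451 -0.0716  0.064 ]
rear wall top 258 [ 0.6508 -0.071   0.064 ]
col655 [ 0.634  -0.0521  0.064 ]
col685 [ 0.6344 -0.0435  0.064 ]
col85 [ 0.6325 -0.2012  0.064 ]
col62 [ 0.6327 -0.2077  0.064 ]
[389, 385, 383, 378, 375, 374, 376, 375, 374, 370, 369, 366, 369, 369, 366, 362, 358, 357, 358, 356, 354, 354, 355, 363, 366, 367, 362, 353, 348, 346, 345, 346, 343, 346, 344, 342, 343, 342, 340, 343]
[721, 720, 720, 720, 719, 719, 718, 718, 715, 699, 648, 540, 439, 369, 332, 310, 286, 273, 277, 297, 390, 500, 541, 547, 547, 547, 546, 542, 541, 547, 555, 566, 576, 578, 583, 584, 587, 587, 589, 590]
```

>>> drive_tool --rows '[[[0,0,0],[0.7,0,0],0.8],[[0,0,0],[0,0,-3],0.8],[[0,0,0],[0,0,-1],0.8],[[0,0,0],[0,0,-0.6],0.8],[[0,0,0],[0,0,-0.4],0.8],[[0,0,0],[0,0,0],0.8]]'

```text
clock: 29.9
position: [0.616, -0.1272, 0.0831]
ee_rot: [0.0, 0.004, 1.0, -0.0]
contact_force: [-0.1, 0.3, 0.0]
width: 0.0129
gripper_force: 41.8
```

```bash
python3 -c "from h import *;st()"
```

```text
tcp [ 0.616  -0.1272  0.0831] jaw yaw 1.5629 toolz [ 0. -0. -1.] q [-0.31  0.48  1.61  0.    1.06 -1.88] w 0.0129 t 29.9 F [-0.1  0.3  0. ]
```

>>> drive_tool --rows '[[[0,0,0],[0,0,-0.2],0.8],[[0,0,0],[0,0,0],4],[[0,0,0],[0,0,0],4],[[0,0,0],[0,0,5],4],[[0,0,0],[0,0,5],4],[[0,0,0],[-3.5,-2.5,3],4],[[0,0,0],[-4.5,-3,2],4],[[0,0,0],[0,0,0],4]]'

```text
clock: 30.9
position: [0.5342, -0.1839, 0.2333]
ee_rot: [0.001, 0.005, 1.0, -0.001]
contact_force: [0.7, 0.1, -0.6]
width: 0.0399
gripper_force: 0.0
```

```bash
python3 - <<'E'
from h import *
st();snap('wrist','w8')
a=cv2.imread('pics/w8.png');cv2.imwrite('pics/w8b.png',cv2.resize(a[0:290,60:440],(786,600),interpolation=cv2.INTER_CUBIC))
E
```

```text
tcp [ 0.5342 -0.1839  0.2333] jaw yaw 1.5598 toolz [ 0.003 -0.002 -1.   ] q [-0.45  0.26  1.54 -0.    1.33 -2.01] w 0.0399 t 30.9 F [ 0.7  0.1 -0.6]
```

View pics/w8b.png

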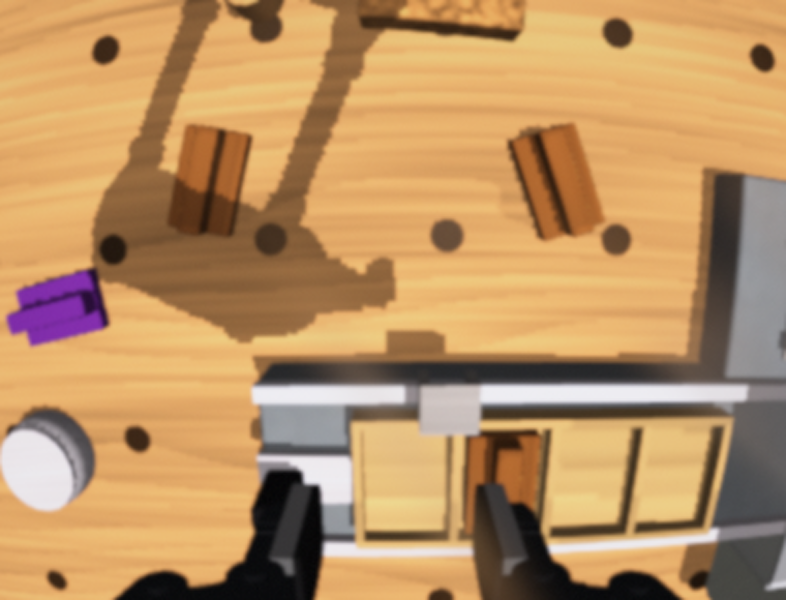

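The first blank is seated in its bay at crop (505,480). The other two are unmoved, at about (210,180) and (556,182).

```bash
python3 - <<'E'
from h import *
q=lambda l:[(60+u/2.068,v/2.068) for u,v in l]
quad('w8',q([(187,125),(251,135),(233,237),(168,225)]))
quad('w8',q([(508,142),(575,123),(604,222),(543,240)]))
E
```

```text
c [ 0.4429 -0.2927] len 0.0604 wid 0.0406 rib yaw -0.233
c [ 0.4471 -0.0912] len 0.0604 wid 0.0403 rib yaw 0.339
```

>>> drive_tool --rows '[[[0,0,-0.1],[-3.2,-3.7,-1],4],[[0,0,-0.115],[-3.2,-3.7,-2],4],[[0,0,0],[-2.9,-3.5,-3],4],[[0,0,0],[0,0,-5],4],[[0,0,0],[0,0,-5],4],[[0,0,0],[0,0,-4.6],4],[[0,0,0],[0,0,0],4],[[0,0,0],[0,0,0],4]]'

```text
clock: 31.95
position: [0.4434, -0.2905, 0.0239]
ee_rot: [-0.0, 0.111, 0.994, 0.001]
contact_force: [0.1, -0.0, -0.6]
width: 0.04
gripper_force: 0.0
```

>>> drive_tool --rows '[[[0,0,0],[0,0,0],0.8],[[0,0,0],[0,0,0],0.8],[[0,0,0],[0,0,0],0.8],[[0,0,0],[0,0,0],0.8]]'

```text
clock: 32.45
position: [0.4429, -0.291, 0.0249]
ee_rot: [0.0, 0.111, 0.994, 0.0]
contact_force: [0.7, -0.1, 0.2]
width: 0.0131
gripper_force: 40.8
```

```bash
python3 -c "from h import *;st()"
```

```text
tcp [ 0.4429 -0.291   0.0249] jaw yaw 1.3479 toolz [ 0.  0. -1.] q [-0.71  0.42  1.9   0.    0.82 -2.06] w 0.0131 t 32.45 F [ 0.7 -0.1  0.2]
```

>>> drive_tool --rows '[[[0,0,0],[0,0,4],0.8],[[0,0,0],[0,0,6],0.8],[[0,0,0.05],[4.2,2.7,0.5],0.8],[[0,0,0.1],[4.2,2.8,0],0.8],[[0,0,0.064],[4.2,2.7,0],0.8],[[0,0,0],[4.2,2.7,0],0.8],[[0,0,0],[0,0,0],0.8],[[0,0,0],[0,0,0],0.8]]'

```text
clock: 33.45
position: [0.6099, -0.182, 0.1292]
ee_rot: [-0.001, 0.004, 1.0, 0.0]
contact_force: [0.0, 0.4, -0.4]
width: 0.0132
gripper_force: 40.6
```

```bash
python3 - <<'E'
from h import *
st();snap('wrist','w9')
a=cv2.imread('pics/w9.png');cv2.imwrite('pics/w9b.png',cv2.resize(a[150:320,130:390],(780,510),interpolation=cv2.INTER_CUBIC))
E
```

```text
tcp [ 0.6099 -0.182   0.1292] jaw yaw 1.5626 toolz [-0.002  0.    -1.   ] q [-0.4   0.44  1.53 -0.    1.16 -1.96] w 0.0132 t 33.45 F [ 0.   0.4 -0.4]
```

View pics/w9b.png

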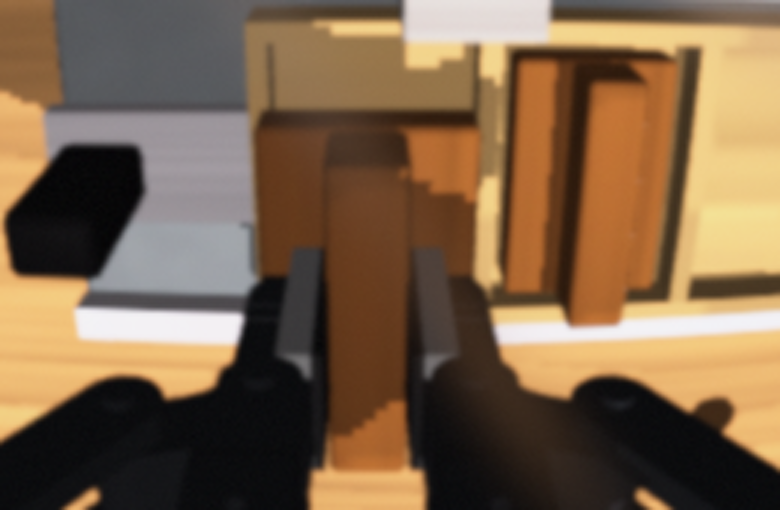

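```bash
python3 - <<'E'
from h import *
g=lambda n,u,v,z:print(n,pt('w9',130+u/3,150+v/3,z).round(4))
g('ribF',367,163,.134);g('ribB',367,468,.134);g('flF',260,127,.1163);g('flFR',476,127,.1163)
g('M ribF',613,82,.082);g('M ribB',595,322,.082)
g('M flF',590,62,.064);g('M flB',530,292,.064)
g('walls',490,200,.064);g('wallL',252,60,.064)
g('rearwall',740,302,.064);g('frontwall in',380,32,.064)
E
```

```text
ribF [ 0.5781 -0.1823  0.134 ]
ribB [ 0.6386 -0.1828  0.134 ]
flF [ 0.5783 -0.2006  0.1163]
flFR [ 0.5787 -0.1635  0.1163]
M ribF [ 0.581  -0.1296  0.082 ]
M ribB [ 0.6407 -0.1281  0.082 ]
M flF [ 0.5815 -0.1302  0.064 ]
M flB [ 0.6421 -0.141   0.064 ]
walls [ 0.616  -0.1526  0.064 ]
wallL [ 0.5805 -0.2084  0.064 ]
rearwall [ 0.6486 -0.0814  0.064 ]
frontwall in [ 0.5743 -0.1791  0.064 ]
```

>>> drive_tool --rows '[[[0,0,0],[0.15,0.1,0],0.8],[[0,0,0],[0,0,-3],0.8],[[0,0,0],[0,0,-1],0.8],[[0,0,0],[0,0,-0.6],0.8],[[0,0,0],[0,0,-0.5],0.8],[[0,0,0],[0,0,0],0.8]]'

```text
clock: 34.25
position: [0.6124, -0.1812, 0.079]
ee_rot: [0.0, 0.004, 1.0, 0.0]
contact_force: [-0.0, 0.4, -0.9]
width: 0.0131
gripper_force: 40.6
```

```bash
python3 -c "from h import *;st()"
```

```text
tcp [ 0.6124 -0.1812  0.079 ] jaw yaw 1.5619 toolz [ 0.  0. -1.] q [-0.4   0.49  1.59  0.    1.06 -1.96] w 0.0131 t 34.25 F [-0.   0.4 -0.9]
```

>>> drive_tool --rows '[[[0,0,0],[0,0,-0.1],0.8],[[0,0,0],[0,0,0],4],[[0,0,0],[0,0,0],4],[[0,0,0],[0,0,5],4],[[0,0,0],[0,0,5],4],[[0,0,0],[-3.5,4,3],4],[[0,0,0],[-4.5,4,2],4],[[0,0,0],[0,0,0],4]]'

```text
clock: 35.25
position: [0.5307, -0.0992, 0.2301]
ee_rot: [0.001, 0.003, 1.0, 0.0]
contact_force: [0.6, -0.1, 0.8]
width: 0.0398
gripper_force: 0.0
```

```bash
sed -i 's/^    m=((h\[...,0\]<13).*/    m=((h[...,0]<=14)\&(h[...,1]>165)\&(h[...,2]>20)).astype(np.uint8)*255/' h.py
python3 - <<'E'
from h import *
st();snap('wrist','w10')
def roi(f,p,r=95):
    c=px(f,p)*S;return (max(0,c[0]-r),max(0,c[1]-r),c[0]+r,c[1]+r)
pulls('w8',roi('w8',[.447,-.091,.02]),.012);pulls('w8',roi('w8',[.443,-.293,.02]),.012)
pulls('w10',roi('w10',[.447,-.091,.02]),.012)
print('tray');pulls('w10',roi('w10',[.609,-.155,.07],110),.075,150)
E
```

```text
tcp [ 0.5307 -0.0992  0.2301] jaw yaw 1.5643 toolz [ 0.002  0.    -1.   ] q [-0.31  0.23  1.6   0.    1.31 -1.88] w 0.0398 t 35.25 F [ 0.6 -0.1  0.8]
pull c [447.7 -91.6] size [63.8 40.1] rib ang deg 19.8 px [514. 137.]
pull c [ 443.5 -294.1] size [40.1 63.3] rib ang deg 165.6 px [251. 136.]
pull c [446.2 -91.1] size [63.9 39.1] rib ang deg 19.2 px [405. 139.]
tray
pull c [ 608.9 -126.5] size [69.9 36. ] rib ang deg 0.3 px [357. 374.]
pull c [ 608.5 -178.1] size [38.4 68.6] rib ang deg 178.7 px [281. 370.]
```

>>> drive_tool --rows '[[[0,0,0.175],[-4.3,0.4,-2],4],[[0,0,0.172],[-4.2,0.4,-3],4],[[0,0,0],[0,0,-5],4],[[0,0,0],[0,0,-5],4],[[0,0,0],[0,0,-5.1],4],[[0,0,0],[0,0,0],4],[[0,0,0],[0,0,0],4]]'

```text
clock: 36.17
position: [0.4485, -0.0943, 0.0259]
ee_rot: [-0.001, -0.168, 0.986, 0.0]
contact_force: [0.6, -0.0, 0.8]
width: 0.0403
gripper_force: 0.0
```

>>> drive_tool --rows '[[[0,0,0],[0,0,0],0.8],[[0,0,0],[0,0,0],0.8],[[0,0,0],[0,0,0],0.8],[[0,0,0],[0,0,0],0.8]]'

```text
clock: 36.67
position: [0.4484, -0.0939, 0.027]
ee_rot: [0.001, -0.168, 0.986, -0.0]
contact_force: [0.4, -0.4, 4.4]
width: 0.0128
gripper_force: 41.5
```

```bash
python3 -c "from h import *;st()"
```

```text
tcp [ 0.4484 -0.0939  0.027 ] jaw yaw 1.9092 toolz [ 0.001 -0.001 -1.   ] q [-0.36  0.34  2.05 -0.    0.75 -2.27] w 0.0128 t 36.675 F [ 0.4 -0.4  4.4]
```

>>> drive_tool --rows '[[[0,0,0],[0,0,4],0.8],[[0,0,0],[0,0,6],0.8],[[0,0,-0.087],[4,0.5,0.5],0.8],[[0,0,-0.13],[4.1,0.5,0],0.8],[[0,0,-0.13],[4.1,0.5,0],0.8],[[0,0,0],[4.1,0.5,0],0.8],[[0,0,0],[0,0,0],0.8],[[0,0,0],[0,0,0],0.8]]'

```text
clock: 37.67
position: [0.6097, -0.0734, 0.1307]
ee_rot: [-0.001, 0.004, 1.0, 0.0]
contact_force: [-0.2, 0.6, -1.1]
width: 0.0126
gripper_force: 40.9
```

```bash
python3 - <<'E'
from h import *
s=st();snap('wrist','w11')
p=s['position'];a=cv2.imread('pics/w11.png');h=cv2.cvtColor(a,cv2.COLOR_BGR2HSV)
u=int(round(px('w11',[p[0],p[1],p[2]+.003])[0]))
zt=p[2]-.027+.030
for uu in(u-3,u,u+3):
    col=((h[:,uu,0]<=14)&(h[:,uu,1]>165)&(h[:,uu,2]>20));v=np.where(col)[0];print(uu,v.min(),v.max(),'flF x',pt('w11',uu,v.min(),zt-.018)[0].round(4),'ribB x',pt('w11',uu,v.max(),zt)[0].round(4))
E
```

```text
tcp [ 0.6097 -0.0734  0.1307] jaw yaw 1.5623 toolz [-0.003  0.001 -1.   ] q [-0.23  0.41  1.58 -0.    1.15 -1.8 ] w 0.0126 t 37.675 F [-0.2  0.6 -1.1]
251 209 302 flF x 0.5883 ribB x 0.6369
254 211 302 flF x 0.5895 ribB x 0.6369
257 211 302 flF x 0.5895 ribB x 0.6369
```

>>> drive_tool --rows '[[[0,0,0],[0.25,0,0],0.8],[[0,0,0],[0,0,-3],0.8],[[0,0,0],[0,0,-1],0.8],[[0,0,0],[0,0,-0.6],0.8],[[0,0,0],[0,0,-0.4],0.8],[[0,0,0],[0,0,0],0.8]]'

```text
clock: 38.48
position: [0.6137, -0.0737, 0.0818]
ee_rot: [0.0, 0.004, 1.0, -0.0]
contact_force: [-0.0, 0.5, 0.6]
width: 0.0129
gripper_force: 40.9
```

```bash
python3 -c "from h import *;st()"
```

```text
tcp [ 0.6137 -0.0737  0.0818] jaw yaw 1.562 toolz [ 0. -0. -1.] q [-0.23  0.46  1.64  0.    1.04 -1.79] w 0.0129 t 38.475 F [-0.   0.5  0.6]
```

>>> drive_tool --rows '[[[0,0,0],[0,0,-0.2],0.8],[[0,0,0],[0,0,0],4],[[0,0,0],[0,0,0],4],[[0,0,0],[0,0,5],4],[[0,0,0],[0,-1,5],4],[[0,0,0],[-1.5,-3,4],4],[[0,0,0],[-1.5,-3,0],8],[[0,0,0],[0,0,0],8]]'

```text
clock: 39.48
position: [0.5828, -0.1455, 0.2205]
ee_rot: [0.001, 0.006, 1.0, -0.001]
contact_force: [-0.4, 0.0, -0.9]
width: 0.0745
gripper_force: 0.0
```

```bash
python3 - <<'E'
from h import *
st();snap('wrist','w12');snap('top','top12')
a=cv2.imread('pics/w12.png')[60:310,60:460];b=cv2.imread('pics/top12.png')[110:240,80:440]
cv2.imwrite('pics/w12b.png',np.vstack([cv2.resize(a,(540,338),interpolation=cv2.INTER_CUBIC),cv2.resize(b,(540,195),interpolation=cv2.INTER_CUBIC)]))
E
```

```text
tcp [ 0.5828 -0.1455  0.2205] jaw yaw 1.5593 toolz [ 0.001 -0.001 -1.   ] q [-0.36  0.33  1.49 -0.    1.33 -1.92] w 0.0745 t 39.475 F [-0.4  0.  -0.9]
```

View pics/w12b.png

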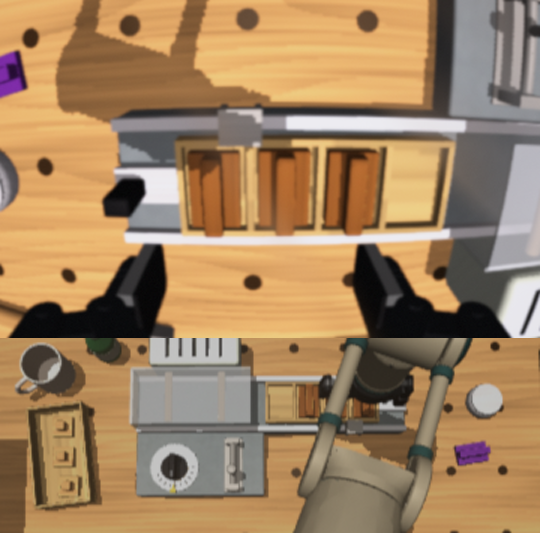

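All three blanks lie flat in their bays, at crop (215,190), (285,190) and (352,190). Three knobs are in the crate and the dial is at its mark. Next I'll grip the handle and push the sled home.

>>> drive_tool --rows '[[[0,0,0],[1,-5,0],4],[[0,0,0],[1.5,-5.5,-1],4],[[0,0,0],[0,0,-5],4],[[0,0,0],[0,0,-4],4],[[0,0,0],[0,0,-3.5],4],[[0,0,0],[0,0,0],4],[[0,0,0],[0,0,0],1.5],[[0,0,0],[0,0,0],1.5]]' --force 40

```text
clock: 40.58
position: [0.6097, -0.2488, 0.0858]
ee_rot: [0.001, 0.004, 1.0, -0.0]
contact_force: [1.8, -0.5, -4.1]
width: 0.0209
gripper_force: 42.3
```

>>> drive_tool --rows '[[[0,0,0],[0,0,0],1.5],[[0,0,0],[0,0.5,0],1.5],[[0,0,0],[0,1,0],1.5],[[0,0,0],[0,1.5,0],1.5],[[0,0,0],[0,2,0],1.5],[[0,0,0],[0,2,0],1.5],[[0,0,0],[0.1,2,0],1.5],[[0,0,0],[0,2,0],1.5]]'

```text
clock: 41.58
position: [0.6104, -0.138, 0.0857]
ee_rot: [0.001, 0.004, 1.0, -0.001]
contact_force: [2.5, -3.3, 5.1]
width: 0.0211
gripper_force: 43.3
```

>>> drive_tool --rows '[[[0,0,0],[0,2,0],1.5],[[0,0,0],[0,2,0],1.5],[[0,0,0],[0,2,0],1.5],[[0,0,0],[0.1,2,0],1.5],[[0,0,0],[0,1.5,0],1.5],[[0,0,0],[0,1.2,0],1.5],[[0,0,0],[0,0.8,0],1.5],[[0,0,0],[0,0.5,0],1.5]]'

```text
clock: 42.58
position: [0.6111, -0.0176, 0.0856]
ee_rot: [0.001, 0.004, 1.0, -0.0]
contact_force: [2.5, -2.9, 6.6]
width: 0.0212
gripper_force: 43.6
```

>>> drive_tool --rows '[[[0,0,0],[0,0.4,0],1.5],[[0,0,0],[0,0.3,0],1.5],[[0,0,0],[0,0.1,0],1.5],[[0,0,0],[0,0,0],1.5]]'

```text
clock: 43.08
position: [0.6111, -0.0153, 0.0857]
ee_rot: [0.001, 0.004, 1.0, -0.005]
contact_force: [1.1, -18.6, 5.7]
width: 0.0213
gripper_force: 43.7
```

>>> drive_tool --rows '[[[0,0,0],[0,-0.3,0],4],[[0,0,0],[0,0,0],4],[[0,0,0],[0,0,5],4],[[0,0,0],[-1.4,0.5,5],4],[[0,0,0],[-6,4,1],4],[[0,0,0],[-6,4.5,0],4],[[0,0,0],[0,0,0],4]]'

```text
clock: 43.95
position: [0.4891, 0.0664, 0.1926]
ee_rot: [-0.003, 0.003, 1.0, 0.001]
contact_force: [1.1, -1.1, 0.5]
width: 0.04
gripper_force: 0.0
```

```bash
python3 - <<'E'
from h import *
st();snap('wrist','w13')
a=cv2.imread('pics/w13.png').astype(int)
# bolt knob head: bright blob near expected
for x in (.477,.480): print(px('w13',[x,.0753,.118])*S)
c=px('w13',[.478,.075,.118]).astype(int);sub=a[c[1]-16:c[1]+17,c[0]-16:c[0]+17].sum(2)//3;print(c);print(sub[::2,::2])
E
```

```text
tcp [0.4891 0.0664 0.1926] jaw yaw 1.5656 toolz [-0.006  0.002 -1.   ] q [-0.01  0.19  1.75  0.    1.21 -1.57] w 0.04 t 43.95 F [ 1.1 -1.1  0.5]
[413.52314304 296.04211896]
[413.47426236 302.09492666]
[264 190]
[[189 138 117  98  60  51  50  50  50  50  59 122 191 214 216 194 166]
 [196 138 112  75  54  53  52  54  58  58  54  60 127 205 214 193 164]
 [197 138 100  63  55  62  70  85 119 123 101  69  83 185 213 192 164]
 [196 135  91  61  66  92 112 125 159 198 189 135  77 167 210 187 161]
 [195 133  84  69  91 116 130 133 152 203 202 148  91 140 203 184 160]
 [194 133  84  86 111 124 129 129 129 140 136 116 104 122 195 181 156]
 [193 133  87  96 115 120 123 122 119 116 112 110 103 106 178 177 155]
 [192 133  96 103 113 114 115 115 114 111 110 107 103 104 171 177 155]
 [191 135 106 103 110 110 110 111 111 110 107 103 101 117 187 179 156]
 [191 135 111 102 108 108 109 108 109 107 104 103 100 141 198 177 157]
 [189 135 117 106 104 106 106 107 107 105 103 103 122 178 204 174 155]
 [188 135 119 108 103 107 106 106 104 102 105 132 183 205 204 172 154]
 [187 136 119 110 115 134 133 127 120 122 150 191 205 207 204 177 157]
 [186 136 119 110 119 150 166 180 170 156 177 206 206 206 204 183 159]
 [185 136 120 112 120 152 171 188 180 161 177 205 204 205 202 181 159]
 [185 135 119 111 121 153 176 189 177 160 176 204 204 205 199 178 159]
 [184 134 120 112 122 152 175 188 171 156 176 203 203 203 196 173 161]]
```

>>> drive_tool --rows '[[[0,0,0],[-1.2,0.9,-2],4],[[0,0,0],[0,0,-4],4],[[0,0,0],[0,0,-2.7],4],[[0,0,0],[0,0,0],4],[[0,0,0],[0,0,0],1],[[0,0,0],[0,0,0],1],[[0,0,0],[0,0,0],1]]' --force 50

```text
clock: 44.88
position: [0.4842, 0.0749, 0.1071]
ee_rot: [0.001, 0.006, 1.0, 0.003]
contact_force: [1.4, 8.3, -3.0]
width: 0.0164
gripper_force: 48.8
```

>>> drive_tool --rows '[[[0,0,0],[0.6,0,0],1],[[0,0,0],[0.6,0,0],1],[[0,0,0],[0.6,0,0],1],[[0,0,0],[0.6,0,0],1],[[0,0,0],[0.6,0,0],1],[[0,0,0],[0.5,0,0],1],[[0,0,0],[0,0,0],1]]'

```text
clock: 45.75
position: [0.5187, 0.0747, 0.1071]
ee_rot: [0.001, 0.005, 1.0, 0.003]
contact_force: [-0.5, 7.7, -1.7]
width: 0.0164
gripper_force: 49.0
```

>>> drive_tool --rows '[[[0,0,0],[0.3,0,0],1],[[0,0,0],[0.3,0,0],1],[[0,0,0],[0.2,0,0],1],[[0,0,0],[0,0,0],1]]'

```text
clock: 46.25
position: [0.5227, 0.0747, 0.107]
ee_rot: [-0.003, 0.005, 1.0, 0.002]
contact_force: [-8.0, 7.2, 4.2]
width: 0.0156
gripper_force: 49.6
```

>>> drive_tool --rows '[[[0,0,0],[0.3,0,0],1],[[0,0,0],[0,0,0],1]]'

```text
clock: 46.5
position: [0.5229, 0.0747, 0.1069]
ee_rot: [-0.006, 0.005, 1.0, 0.002]
contact_force: [-13.0, 7.3, 7.7]
width: 0.0161
gripper_force: 50.1
```

>>> drive_tool --rows '[[[0,0,0],[-0.6,0,0],5],[[0,0,0],[0,0,0],5],[[0,0,0],[0,0,5],5],[[0,0,0],[0,0,5],5],[[0,0,0],[2,0,3],5],[[0,0,0],[0,0,0],5]]'

```text
clock: 47.25
position: [0.5467, 0.0717, 0.2395]
ee_rot: [0.005, 0.005, 1.0, -0.0]
contact_force: [0.0, 0.6, -0.2]
width: 0.05
gripper_force: 0.0
```

```bash
python3 - <<'E'
from h import *
st();im=snap('wrist','w14');snap('side','s14');snap('top','top14')
for x in (.513,.517,.521): print(px('w14',[x,.0753,.118]), px('w14',[x-.012,.0753,.118]))
a=cv2.imread('pics/w14.png').astype(int);c=px('w14',[.517,.0753,.118]).astype(int)
print(c);print((a[c[1]-18:c[1]+19,c[0]-14:c[0]+15].sum(2)//3)[::2,::2])
for f in('side0','s14'):   # handle black centroid in side view (home at start vs now)
    b=cv2.imread(f'pics/{f}.png');c=px(f,[.609,-.0155,.09]).astype(int);m=b[c[1]-14:c[1]+15,c[0]-14:c[0]+15].max(2)<50;ys,xs=np.where(m);print(f,c,xs.mean()+c[0]-14,ys.mean()+c[1]-14,m.sum())
pulls('s14',(340,230,500,320),.07,10)
E
```

```text
tcp [0.5467 0.0717 0.2395] jaw yaw 1.5615 toolz [ 0.009 -0.    -1.   ] q [ 0.    0.24  1.57 -0.    1.33 -1.56] w 0.05 t 47.25 F [ 0.   0.6 -0.2]
[256.37419263 146.3926181 ] [256.27827569 132.62298746]
[256.40434127 150.92977322] [256.31116019 137.23727257]
[256.43358109 155.43743482] [256.34313263 141.82781212]
[256 150]
[[118 117 116 110  81  88 110 146 157 155 203 212 212 211 194]
 [118 116 116 109  80  84  97 101 129 156 203 212 211 210 191]
 [117 115 115 108  75  65  62  63  82 124 198 211 211 209 192]
 [117 115 113  95  58  54  62  68  59  74 160 206 211 209 196]
 [116 114 102  67  81 123 152 165 144 113  93 174 208 208 197]
 [116 113  93  87 152 193 209 213 207 190 135 142 203 208 196]
 [116 111  94 141 188 208 215 217 218 212 190 154 198 207 194]
 [114 108 104 166 195 204 209 213 213 213 203 167 184 206 189]
 [112  94 116 174 192 198 204 208 209 207 197 152 159 201 187]
 [104  67 101 169 186 192 199 199 196 191 178 107 110 192 182]
 [ 98  57  74 143 170 183 190 170 131 124 116  78  83 177 177]
 [ 95  59  60  88 113 148 175 164 110  94  85  66  80 165 178]
 [106  95  93  95  95 104 113 110  96  94  97 110 159 187 179]
 [128 112 111 110 108 103  98  99 101 106 109 132 194 203 179]
 [131 112 110 110 109 109 109 109 108 108 110 132 192 188 163]
 [ 96 109 109 109 109 108 109 108 108 108 119 165 197 178 150]
 [ 93 104 105 105 108 114 114 111 112 110 124 181 194 175 152]
 [ 77  77  84  88 100 135 154 155 145 119  95 112 125 128 145]
 [ 62  56  71  80  94 141 175 184 162 117  81  65  51  73 134]]
side0 [294 184] 295.72340425531917 187.5531914893617 94
s14 [294 184] 295.752688172043 187.44086021505376 93
pull c [600.  61.] size [54.4 22.1] rib ang deg 54.3 px [434. 282.]
pull c [636.5  53.4] size [38.7 17.8] rib ang deg 43.9 px [450. 278.]
```

```bash
python3 - <<'E'
from h import *
G=lambda f:cv2.cvtColor(cv2.imread(f'pics/{f}.png'),cv2.COLOR_BGR2GRAY)
for f0,f1 in(('side0','s14'),('top0','top14')):
    a,b=G(f0),G(f1);u,v=px(f0,[.513,.0755,.108]).astype(int)
    # template match of knob head, upsampled
    up=lambda g:cv2.resize(g,None,fx=8,fy=8,interpolation=cv2.INTER_CUBIC)
    t=up(a[v-5:v+6,u-5:u+6]);w=up(b[v-14:v+15,u-14:u+15])
    r=cv2.matchTemplate(w,t,cv2.TM_CCOEFF_NORMED);_,m,_,l=cv2.minMaxLoc(r)
    J=px(f0,[.523,.0755,.108])-px(f0,[.513,.0755,.108])
    d=np.array(l)/8-9;print(f0,'score',round(m,3),'shift px',d,'px per 10mm +x',J.round(2))
E
```

```text
side0 score 0.951 shift px [0.125 0.   ] px per 10mm +x [ 2.75 -0.98]
top0 score 0.737 shift px [-0.125 -0.5  ] px per 10mm +x [-0.02 -3.56]
```

```bash
python3 -c "from h import *;print(job.sign_off());st()"
```

```text
the job is handed in; nothing more can be done
None
the job is handed in; nothing more can be done
```

I handed the job in: three knobs are in the crate, three blanks lie flat in the sled, the sled is home, the bolt was pushed to a hard stop, and the dial is on its mark by the camera; the judge's verdict wasn't shown.

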